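# Refit the lift-off door of a mini incubator and latch it

## Task

The mini incubator's door has been washed and stands in the draining rack beside the sink. Hang it back on the incubator by lowering both hinge knuckles fully onto their two pins, swing it shut, then turn the swing latch on the roof until it points straight out over the door. Do not disturb the dishes inside or the things standing about.

Things in the scene. Friction and masses are not known exactly. Their poses are not given: they have to be found in the camera images.
- cabinet: Mini incubator, white box 120 deep (x) x 180 wide (y) x 215 mm high, fixed. Origin: centre of its underside, on the worktop. x points from front to back, y to its left seen from the robot, z up. Its open front looks along -x, 60 mm before the origin; opening 120 mm wide, 69 to 179 mm above the worktop. The two hinge pins stand at the right-hand (-y) end of the front.
- pin_low (a point): Lower hinge pin: centre of the shoulder on which the knuckle comes to rest, 73 mm above the worktop, at x = -70, y = -86.5 mm in the cabinet's frame. The pin is upright, 7.5 mm thick and rises 22 mm above this point; its upper 9 mm taper to 2.5 mm. The shoulder is 17.5 mm across. Axes as the cabinet's.
- pin_high (a point): Upper hinge pin, the same size and length, exactly 100 mm above the lower one; the point is the centre of its shoulder. Each shoulder is the top of a barrel 16 mm high, so a door brought in from the front 25 to 60 mm above its hung height passes its lower knuckle between the lower pin's tip and the upper barrel; it must not come straight down from higher.
- door_mid (a point): Centre of the loose door's slab. Slab 18 mm thick (x), 150 wide (y), 160 high (z), 0.24 to 0.39 kg, white frame, clear pane. Its x axis points out of the inner face (with the gasket step), -x out of the outer face (with the pull); two knuckles stand out at the -y edge; +y is the free edge. Hung and shut, its axes are parallel to the cabinet's and it lies at x = -70, y = 0, z = 135 mm there.
- door_top (a point): Middle of the door's top edge, 80 mm above door_mid. The door stands upright in the rack and can be pinched here from above across its 18 mm. The upper 44 mm of both faces are flat; below that the inner face has a grey gasket step 12 mm deep and 110 mm wide (95 mm high). Hung, this edge is 215 mm above the worktop, level with the roof.
- door_pull (a point): Middle of the upright bar pull (9 mm thick, 74 mm long) on the door's outer face: 57 mm from door_mid towards +y, 9 mm below it, 31 mm out along -x. The hung door opens anticlockwise seen from above. It cannot be hung shut, as its step would strike the frame: 30 to 60 degrees open is right. On its pins it turns freely and stays; 1 mm play round the pins lets the free edge sag 3 mm.
- knuckle_low (a point): Centre of the lower end of the door's lower knuckle: upright tube 17.5 mm across, through bore 9.5 mm, 20 mm long; 86.5 mm from door_mid towards the door's -y, 62 mm below it. Hung, this point lies on pin_low. Axes as the door's.
- knuckle_high (a point): The same for the upper knuckle, 100 mm above the lower one: 38 mm above door_mid's height. Hung, it lies on pin_high.
- latch (a joint): Swing latch on the roof, rad, about an upright axis at x = -40, y = +60 mm in the cabinet's frame. 0: arm points out sideways (cabinet +y), clear of the door; grows anticlockwise from above; 1.571: arm points straight out over the door (cabinet -x), its nose 4 mm before the door's face near the top edge. No stop there: it turns on to 2.3. Friction of about 1 N at the knob holds it where left.
- latch_knob (a point): Middle of the black round knob standing on the end of the latch arm, 48 mm from its axis: 17 mm thick, from 228 to 259 mm above the worktop; this point is at 244 mm. Under it the nose reaches down to 199 mm. The roof is at 215 mm.
- rack: Steel wire draining rack, 113 x 137 mm, 75 mm high, fixed; origin under its centre. Two slots along its y axis between inverted-U wire prongs; the door stands in the one at x = -20.5 mm, its lower edge 12.5 mm above the worktop, with 3 mm of play across.
- dish_lower: Lower of two round culture dishes, 91 mm across, 14 mm high, stacked on the chamber floor in the incubator; origin under its centre. Leave alone.
- dish_upper: Upper culture dish, the same size. Leave alone.
- reagent_bottle: Small reagent bottle with a screw cap, 46 mm across, 98 mm high, standing between sink and incubator; origin under its centre. Leave alone.
- beaker: Glass beaker, 54 mm across, 70 mm high, standing in front of the sink; origin under its centre. Leave alone.

How it is judged:
By the outcome, as a careful person would: the job done as asked, in the order asked, and still so for the second after the job is handed in, with the robot touching nothing.
It also fails if it takes over 67 s, if anything falls off the work surface, if the arm or the gripper's body presses on something with over 40 N, if the wrist force passes 120 N, or if a joint passes its speed limit or range.

## Robot

A 6-joint arm with a two-finger parallel gripper is mounted at the origin on a cart in front of the work surface, level with it; the furniture and walls round the work are solid. World frame = base frame: x ahead of the robot, y to its left, z up, the work surface at z = 0. Lengths are in m, angles in rad, forces in N, time in s.
With the tool pointing down it reaches from about 0.3 to 0.775 m from the base axis. Payload 14.6 kg.
Tool frame: the origin (TCP) lies at the very end of the fingers, on their centre line; the grasp point (between the pads) lies 19 mm behind it; z points along the fingers, y is the direction in which the jaws open and shut (so a half turn about z gives the same grasp; the last joint's range is limited). The gripper opens to 94 mm and grips with 3 to 60 N. Pads are 16 mm wide; open, the fingers measure 119 mm over their backs; the gripper's body (75 mm by 177 mm) begins 78 mm behind the grasp point.
Start: joints at [1.062, 0.3, 1.521, -0, 1.321, -0.067], TCP at [0.235, 0.497, 0.179] pointing down, gripper open.
Joint ranges: [-3.03, 3.03], [-0.79, 2.21], [0.23, 2.52], [-1.04, 4.18], [0, 3.07], [-2.55, 2.55]. Speed limits (rad/s): [2.22, 2.22, 2.57, 3.14, 3.14, 3.14].

## Interface

Orientations are given as [roll, pitch, yaw] about the fixed x, y, z axes, in that order (R = Rz(yaw) Ry(pitch) Rx(roll)).
In Python, from station import get_obs, vision, hand_in gives the robot as it stands.
- The arm moves only by the tool play_rows, never from a script. Its argument "moves" is a list of rows, each an object with "claw": the opening, from 0 (shut) to 1 (fully open); "linear": the shift along the tool's x, y, z in mm, a list of three; "turn": the turn, a rotation vector about the tool's x, y, z in rad, a list of three. In form: [{"claw": claw, "linear": [tx, ty, tz], "turn": [ax, ay, az]}, ...]. A call has 1 to 8 rows; each row is the pose to reach, as a shift and turn from the pose measured when the call began, along the tool's axes at that moment; what a row does not reach only later rows make up. A row lasts 1/8 s, in which the tool goes at most 62.5 mm and 10.7 degrees, less where a joint would pass 70% of its speed; a pose out of reach is approached as far as the arm can. A call with a gripper value outside its range is refused whole. The fingers move at their own pace and stop on an object; "force" is the grip in N (left out, the last holds). Time passes only in rows, so rows that repeat a pose let the fingers close. It gives the time, the measured TCP pose, the force and the opening at its end, in the units of the state.
- get_obs(): the state, without advancing time (a new reading comes with each control period).
- vision.camera(name): name is "scene" or "top" or "wrist"; returns the picture (480x640x3 uint8, blue, green, red); there is no depth.
- vision.camera_info(name): a dict with "camera_matrix" (3x3 intrinsics, pixels), "rvec" (rotation vector, rad) and "tvec" (3), from world to camera coordinates, as OpenCV has them; the wrist camera has in their place "mount" (4x4, takes a point from camera to tool coordinates, whose origin is the TCP and whose axes are the flange's). Camera axes: x right, y down, z forward; pixel columns grow to the right and rows downward; lengths in m; the calibration is good to about 2 mm. A picture is of the moment at which its call begins: read the wrist's pose just before it. camera_info takes no time and is no camera call.
- hand_in(): hands the job in, once; it reports no verdict.
The state is a dict: "time_s": time; "qpos": joint angles; "joint_vel": joint speeds; "tau": joint torques, N m; "ee_pos": TCP position; "eef_rot": TCP orientation; "force": force on the tool from outside, world axes, zero at the start; "moment": the same for the moment, N m; "grip_width": finger opening in m.
Only numpy, scipy, OpenCV 4.12 (cv2) and the standard library are available. Lean on these libraries where they do the work, as an engineer would, in place of code of your own. Each camera call takes 0.05 s, during which the arm holds its last target.

## Working session

There is one attempt and no reset: what is moved stays moved. The work goes in short steps, Python scripts to look and compute and a tool call to move; the robot and the scene stay as the last step left them, time stands still between calls to the robot, and variables do not carry over. Pictures are saved under pics/ and viewed, and the job is handed in when it is done.

Besides the shell and the picture viewer there is one more tool, called after ">>>" by a JSON object that holds its "api" and its "payload". play_rows: Moves the arm, as the interface text tells. Its arguments: {"type":"object","properties":{"moves":{"type":"array","items":{"type":"object","properties":{"claw":{"type":"number"},"linear":{"type":"array","items":{"type":"number"}},"turn":{"type":"array","items":{"type":"number"}}}}},"force":{"type":"number"}},"required":["moves"]}

```bash
mkdir -p pics; ls; python3 - <<'E'
from station import get_obs, vision
import cv2
print(get_obs())
for n in ["scene","top","wrist"]:
    im=vision.camera(n); cv2.imwrite(f"pics/{n}0.png",im)
    print(n,vision.camera_info(n))
E
```

```text
pics
{'time_s': 0.0, 'qpos': array([ 1.06238172e+00,  3.00480961e-01,  1.52159418e+00,  4.91167143e-06,
        1.32069338e+00, -6.66085046e-02]), 'joint_vel': array([ 1.67079227e-03, -1.09279966e-03, -1.75033499e-04, -7.37722118e-05,
       -1.34975834e-03,  2.70684457e-03]), 'tau': array([ 7.03038677e-04, -5.31798756e+01, -3.52745354e+01,  7.10150390e-02,
        2.43337720e-02, -1.88106715e-04]), 'ee_pos': array([0.23502502, 0.49692551, 0.1779754 ]), 'eef_rot': array([-3.14041971e+00, -8.30116919e-05,  2.69978529e+00]), 'force': array([ 0.64472488, -0.37183274,  0.31999635]), 'moment': array([ 0.0106    ,  0.01652765, -0.03046629]), 'grip_width': 0.09373346476423412}
scene {'camera_matrix': array([[520.51304869,   0.        , 330.26743869],
       [  0.        , 520.51304869, 236.90966418],
       [  0.        ,   0.        ,   1.        ]]), 'rvec': array([ 2.11199396, -1.31824087,  0.51412484]), 'tvec': array([-0.21700922,  0.4467578 ,  1.03745076])}
top {'camera_matrix': array([[486.38634158,   0.        , 319.23239869],
       [  0.        , 486.38634158, 231.73583242],
       [  0.        ,   0.        ,   1.        ]]), 'rvec': array([ 2.09124122, -2.14523527,  0.19656168]), 'tvec': array([0.04100807, 0.52872036, 1.25129333])}
wrist {'camera_matrix': array([[344.16602025,   0.        , 319.41563189],
       [  0.        , 344.16602025, 244.56412881],
       [  0.        ,   0.        ,   1.        ]]), 'mount': array([[ 3.86355343e-04, -9.61124785e-01, -2.76114103e-01,
         7.95016258e-02],
       [ 9.99999865e-01,  4.67232352e-04, -2.27128214e-04,
        -1.27083984e-03],
       [ 3.47307998e-04, -2.76113978e-01,  9.61124836e-01,
        -2.06620034e-01],
       [ 0.00000000e+00,  0.00000000e+00,  0.00000000e+00,
         1.00000000e+00]])}
```

View pics/scene0.png

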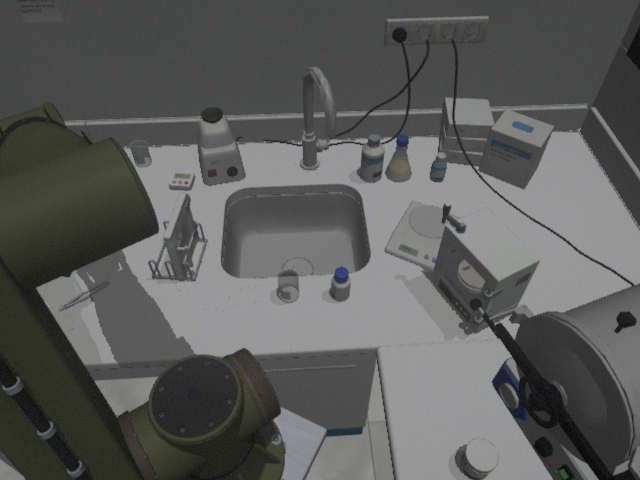

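View pics/top0.png

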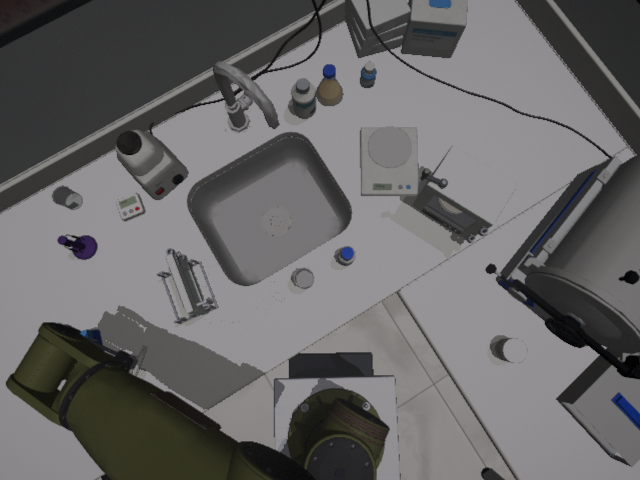

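View pics/wrist0.png

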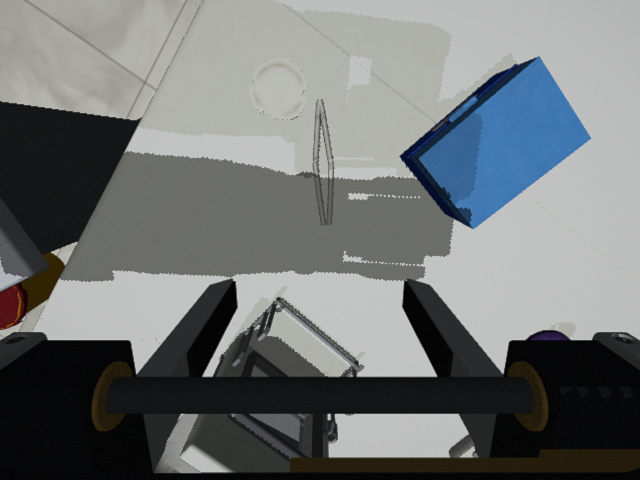

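```bash
cat > h.py <<'E'
import numpy as np, cv2
from station import get_obs, vision
from scipy.spatial.transform import Rotation as R
def cam(n,obs=None):
    i=vision.camera_info(n); K=i["camera_matrix"]
    if n=="wrist":
        o=obs; T=np.eye(4);T[:3,:3]=R.from_euler('xyz',o["eef_rot"]).as_matrix();T[:3,3]=o["ee_pos"]
        M=T@i["mount"]; C=M[:3,3]; Rcw=M[:3,:3]
    else:
        Rm=cv2.Rodrigues(i["rvec"])[0]; Rcw=Rm.T; C=-Rm.T@i["tvec"]
    return K,Rcw,C
def plane(n,uv,z,obs=None):
    K,Rc,C=cam(n,obs); d=Rc@np.linalg.inv(K)@np.array([uv[0],uv[1],1.]); return C+d*(z-C[2])/d[2]
def proj(n,P,obs=None):
    K,Rc,C=cam(n,obs); p=(np.atleast_2d(P)-C)@Rc@K.T; return p[:,:2]/p[:,2:]
def crop(im,x0,y0,w,h,s,f):
    c=cv2.resize(im[y0:y0+h,x0:x0+w],None,fx=s,fy=s,interpolation=cv2.INTER_CUBIC); cv2.imwrite(f,c)
E
python3 - <<'E'
from h import *
t=cv2.imread("pics/top0.png"); s=cv2.imread("pics/scene0.png")
crop(t,145,235,90,100,6,"pics/t_rack.png"); crop(t,390,130,140,120,5,"pics/t_cab.png")
crop(s,140,180,90,110,5,"pics/s_rack.png"); crop(s,420,190,130,140,4,"pics/s_cab.png")
for n in["top","scene"]: print(cam(n)[2])
E
```

```text
[0.28225735 0.02285173 1.32919918]
[-0.22706187 -0.33351528  1.07712584]
```

View pics/t_rack.png

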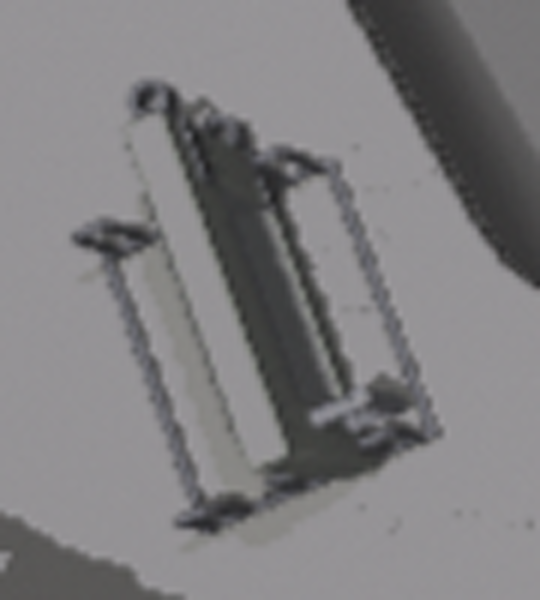

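View pics/t_cab.png

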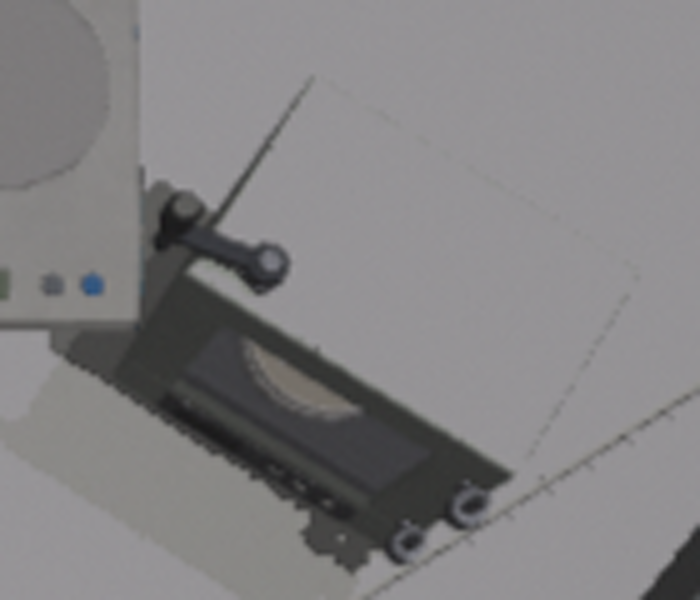

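View pics/s_rack.png

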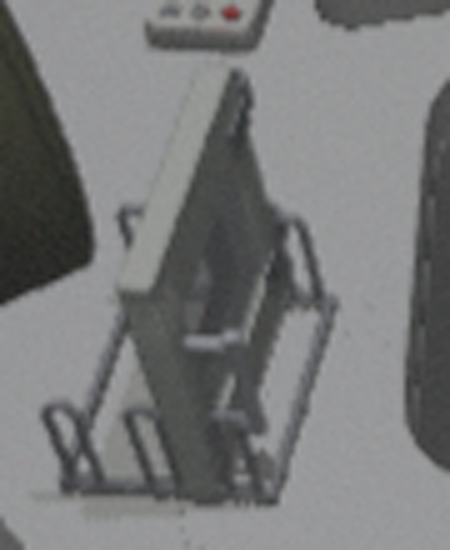

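View pics/s_cab.png

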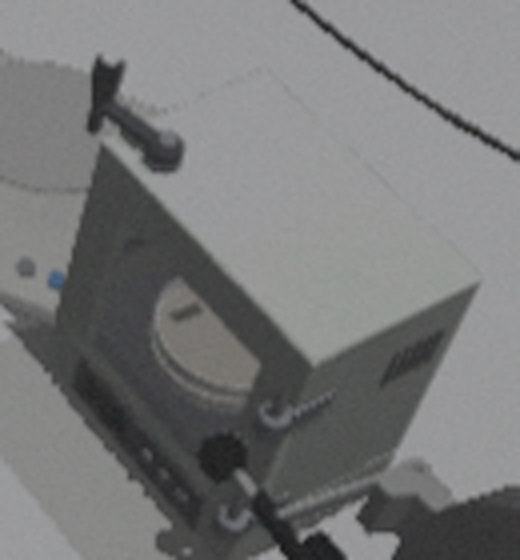

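```bash
python3 - <<'E'
from h import *
t=lambda u,v:(390+u/5,130+v/5)
r=lambda u,v:(145+u/6,235+v/6)
c=np.array([plane("top",t(*p),.215) for p in [(313,77),(638,270),(512,473),(185,270)]])
print(c); print(np.linalg.norm(np.diff(np.vstack([c,c[:1]]),axis=0),axis=1))
d=np.array([plane("top",r(*p),.1725) for p in [(130,125),(172,115),(288,455),(248,470)]])
print(d); print(np.linalg.norm(np.diff(np.vstack([d,d[:1]]),axis=0),axis=1))
# triangulate ball: top (490,268) scene (475,303)
def tri(a,b):
    (K1,R1,C1),(K2,R2,C2)=cam("top"),cam("scene")
    d1=R1@np.linalg.inv(K1)@[*a,1];d2=R2@np.linalg.inv(K2)@[*b,1]
    s=np.linalg.lstsq(np.c_[d1,-d2],C2-C1,rcond=None)[0]
    return C1+s[0]*d1,C2+s[1]*d2
print("ball",tri((490,268),(475,303)))
print("pinhi",tri((483.2,231),(420+275/4,190+412/4)))
print("pinlo",tri((471,239),(420+235/4,190+515/4)))
print("knob",tri(t(183,208),(420+105/4,190+75/4)))
print("latchaxis?",tri(t(268,262),(420+165/4,190+150/4)))
print("bottle", plane("top",(346,255),.098),"beaker",plane("top",(303,278),.07))
E
```

```text
[[ 0.70125405 -0.29966751  0.215     ]
 [ 0.60064948 -0.44589663  0.215     ]
 [ 0.50414887 -0.37733079  0.215     ]
 [ 0.60647472 -0.23166662  0.215     ]]
[0.17749433 0.11837923 0.178013   0.11665008]
[[0.45667908 0.39544649 0.1725    ]
 [0.46029405 0.37869922 0.1725    ]
 [0.32431961 0.32875299 0.1725    ]
 [0.31890078 0.34431612 0.1725    ]]
[0.01713298 0.14485744 0.01647953 0.14695978]
ball (array([ 0.39826127, -0.34784061,  0.25735752]), array([ 0.39882628, -0.34897361,  0.25781052]))
pinhi (array([ 0.49663815, -0.367533  ,  0.17680007]), array([ 0.49775054, -0.36984423,  0.17778996]))
pinlo (array([ 0.49456761, -0.36727199,  0.07852626]), array([ 0.49658183, -0.37136022,  0.08014343]))
knob (array([ 0.62637195, -0.22498415,  0.2488997 ]), array([ 0.6255169 , -0.22330872,  0.24824297]))
latchaxis? (array([ 0.60573208, -0.26801097,  0.22730434]), array([ 0.60574501, -0.26803699,  0.22731501]))
bottle [ 0.45818001 -0.03948819  0.098     ] beaker [0.40498024 0.07249109 0.07      ]
```

```bash
cat >> h.py <<'E'
def go(p,yawdeg,obs=None):
    o=obs or get_obs(); R0=R.from_euler('xyz',o["eef_rot"])
    R1=R.from_euler('xyz',[np.pi,0,np.radians(yawdeg)])
    return np.round(R0.inv().apply(np.array(p)-o["ee_pos"])*1000,1), np.round((R0.inv()*R1).as_rotvec(),3)
C0=np.array([.603,-.3386]);YAW=np.radians(-35.1)
def cab(x,y,z=0):
    c,s=np.cos(YAW),np.sin(YAW); return np.array([C0[0]+c*x-s*y,C0[1]+s*x+c*y,z])
def tocab(p):
    c,s=np.cos(YAW),np.sin(YAW); d=np.array(p[:2])-C0; return np.array([c*d[0]+s*d[1],-s*d[0]+c*d[1]])
E
python3 - <<'E'
from h import *
o=get_obs()
for p in [(.235,.497,.25),(.388,.361,.25),(.388,.361,.146)]: print(go(p,200,o))
E
```

```text
(array([  0.1,  -0.1, -71.9]), array([-0.001, -0.   , -0.791]))
(array([-196.4,  -57.6,  -71.8]), array([-0.001, -0.   , -0.791]))
(array([-196.4,  -57.5,   32.2]), array([-0.001, -0.   , -0.791]))
```

>>> {"api": "play_rows", "payload": {"moves": [{"claw": 1,"linear": [0,0,-60],"turn": [0,0,-0.15]},{"claw": 0.7,"linear": [-30,-10,-72],"turn": [0,0,-0.33]},{"claw": 0.7,"linear": [-80,-24,-72],"turn": [0,0,-0.5]},{"claw": 0.7,"linear": [-140,-41,-72],"turn": [0,0,-0.68]},{"claw": 0.7,"linear": [-196,-57,-72],"turn": [0,0,-0.791]},{"claw": 0.7,"linear": [-196,-57,-72],"turn": [0,0,-0.791]}]}}

```text
time_s: 0.9
ee_pos: [0.3902, 0.3592, 0.2498]
eef_rot: [-3.14, -0.001, -2.795]
force: [-0.9, 0.4, 0.1]
grip_width: 0.066
```

```bash
python3 - <<'E'
from h import *
o=get_obs();print(o["ee_pos"],o["eef_rot"],o["qpos"])
im=vision.camera("wrist");cv2.imwrite("pics/w1.png",im)
for p in [(.388,.361,.25),(.388,.361,.146)]: print(go(p,200,o))
# expected door mid top at .1725 in wrist
print(proj("wrist",[(.39,.3618,.1725),(.4585,.387,.1725),(.3216,.3365,.1725)],o))
E
```

```text
[0.39018755 0.35922717 0.24983066] [-3.14047252e+00 -1.10723903e-03 -2.79496509e+00] [ 6.75440433e-01  2.11359378e-01  1.46674917e+00 -7.06537243e-04
  1.46489376e+00 -1.24190890e+00]
(array([ 1.5,  2.4, -0.2]), array([-0.001, -0.001, -0.002]))
(array([  1.3,   2.5, 103.8]), array([-0.001, -0.001, -0.002]))
[[324.36464729 244.56918653]
 [324.48829192 321.14359056]
 [324.06266989 156.92493628]]
```

View pics/w1.png

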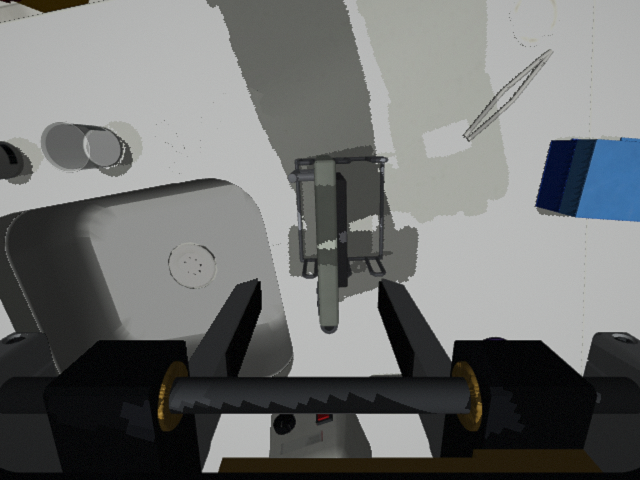

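```bash
python3 - <<'E'
from h import *
im=cv2.imread("pics/w1.png")
crop(im,280,140,110,205,3,"pics/w1c.png")
E
```

```text
(no output)
```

View pics/w1c.png

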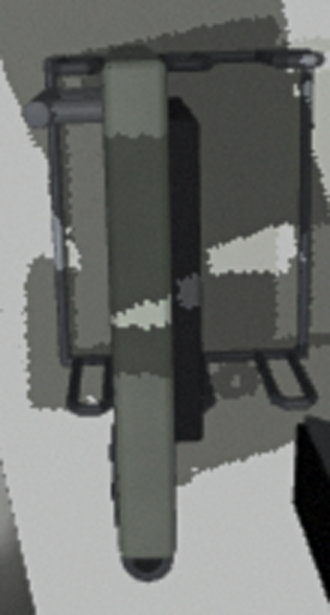

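```bash
python3 - <<'E'
from h import *
o=get_obs()
P=[plane("wrist",(280+u/3,140+v/3),.1725,o) for u,v in [(104,58),(167,58),(175,557),(121,557)]]
P=np.array(P);print(P);print(np.linalg.norm(np.diff(np.vstack([P,P[:1]]),axis=0),axis=1))
m=P.mean(0);print(m); f=(P[0]+P[1])/2;k=(P[2]+P[3])/2;y=f-k;print(np.degrees(np.arctan2(y[1],y[0]))%360)
print(go((m[0],m[1],.146),200.0,o))
E
```

```text
[[0.32454107 0.33155121 0.1725    ]
 [0.31882877 0.3473907  0.1725    ]
 [0.4572237  0.40195118 0.1725    ]
 [0.46285558 0.38637066 0.1725    ]]
[0.01683805 0.14876156 0.01656716 0.14878198]
[0.39086228 0.36681594 0.1725    ]
201.56829381020296
(array([ -4.1,   5.2, 103.9]), array([-0.001, -0.001, -0.003]))
```

>>> {"api": "play_rows", "payload": {"moves": [{"claw": 0.7,"linear": [-3,4,50],"turn": [0,0,-0.017]},{"claw": 0.7,"linear": [-3,4,90],"turn": [0,0,-0.017]},{"claw": 0.7,"linear": [-3,4,105],"turn": [0,0,-0.017]},{"claw": 0.7,"linear": [-3,4,105],"turn": [0,0,-0.017]}]}}

```text
time_s: 1.45
ee_pos: [0.3897, 0.3658, 0.1451]
eef_rot: [-3.141, -0.002, -2.779]
force: [0.0, -0.2, -0.4]
grip_width: 0.0657
```

>>> {"api": "play_rows", "payload": {"force": 45, "moves": [{"claw": 0.1,"linear": [0,0,0],"turn": [0,0,0]},{"claw": 0.1,"linear": [0,0,0],"turn": [0,0,0]},{"claw": 0.1,"linear": [0,0,0],"turn": [0,0,0]},{"claw": 0.1,"linear": [0,0,0],"turn": [0,0,0]},{"claw": 0.1,"linear": [0,0,0],"turn": [0,0,0]}]}}

```text
time_s: 2.08
ee_pos: [0.3898, 0.3658, 0.1451]
eef_rot: [-3.141, -0.002, -2.779]
force: [0.2, -0.5, -0.3]
grip_width: 0.0192
```

```bash
python3 - <<'E'
from h import *
o=get_obs();print(o)
im=vision.camera("scene");crop(im,130,160,140,130,5,"pics/s2.png")
print(proj("scene",[.4,.37,.1725]))
E
```

```text
{'time_s': 2.075, 'qpos': array([ 6.85276203e-01,  2.96591603e-01,  1.60551518e+00, -1.92235696e-04,
        1.24135558e+00, -1.24842170e+00]), 'joint_vel': array([-0.00042095,  0.0023871 ,  0.00033705,  0.00069105, -0.00281985,
       -0.0023279 ]), 'tau': array([ 7.16051582e-03, -5.18668270e+01, -3.41411877e+01,  7.68826227e-03,
        8.39259499e-02,  9.72269663e-04]), 'ee_pos': array([0.38976026, 0.36580191, 0.14510454]), 'eef_rot': array([-3.14082787e+00, -1.71580298e-03, -2.77862937e+00]), 'force': array([ 0.16981993, -0.46871401, -0.28751516]), 'moment': array([ 0.10657979,  0.02367664, -0.03037853]), 'grip_width': 0.019172236291017202}
[[174.54906449 211.95443166]]
```

View pics/s2.png

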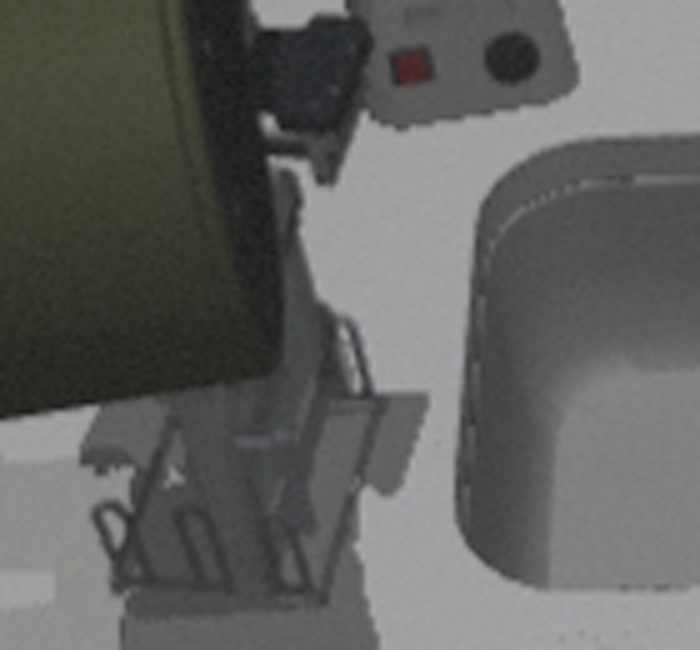

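>>> {"api": "play_rows", "payload": {"moves": [{"claw": 0.1,"linear": [0,0,0],"turn": [0,0,0]},{"claw": 0.1,"linear": [0,0,-10],"turn": [0,0,0]},{"claw": 0.1,"linear": [0,0,-40],"turn": [0,0,0]},{"claw": 0.1,"linear": [0,0,-80],"turn": [0,0,0]},{"claw": 0.1,"linear": [0,0,-120],"turn": [0,0,0]},{"claw": 0.1,"linear": [0,0,-135],"turn": [0,0,0]},{"claw": 0.1,"linear": [0,0,-135],"turn": [0,0,0]}]}}

```text
time_s: 3.0
ee_pos: [0.39, 0.3661, 0.2802]
eef_rot: [-3.141, -0.001, -2.779]
force: [0.7, -0.1, -0.5]
grip_width: 0.01
```

```bash
python3 - <<'E'
from h import *
o=get_obs();print(o["ee_pos"],o["eef_rot"],o["force"],o["moment"],o["grip_width"])
im=vision.camera("wrist");cv2.imwrite("pics/w3.png",im)
th=np.radians(35)
kn=cab(-.07-.07,-.0865+.04)  # staged knuckle
dy=YAW+th+np.pi/2
mid=kn[:2]+.0865*np.array([np.cos(dy),np.sin(dy)])
print(mid,np.degrees(dy), np.hypot(*mid))
for z in (.28,.235): print(go((*mid,z),np.degrees(dy),o))
E
```

```text
[0.3900434  0.3660525  0.28020499] [-3.14103488e+00 -1.01489877e-03 -2.77860597e+00] [ 0.67447421 -0.05519468 -0.47770948] [ 0.111412    0.00965475 -0.04982758] 0.00998663470115499
[ 0.46187227 -0.20964336] 89.89999999999999 0.507224139817582
(array([ 137.3, -563.7,    0.7]), array([-1.000e-03, -0.000e+00,  1.936e+00]))
(array([ 137.2, -563.7,   45.7]), array([-1.000e-03, -0.000e+00,  1.936e+00]))
```

View pics/w3.png

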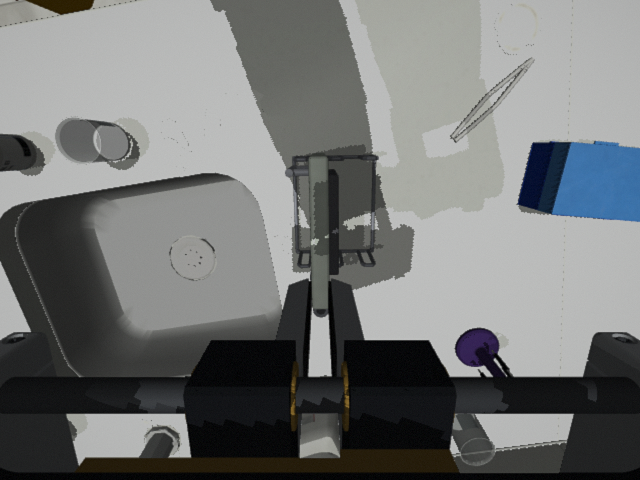

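```bash
python3 - <<'E'
from h import *
o=get_obs()
im=cv2.imread("pics/w3.png")
crop(im,270,140,110,205,3,"pics/w3c.png")
E
```

```text
(no output)
```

View pics/w3c.png

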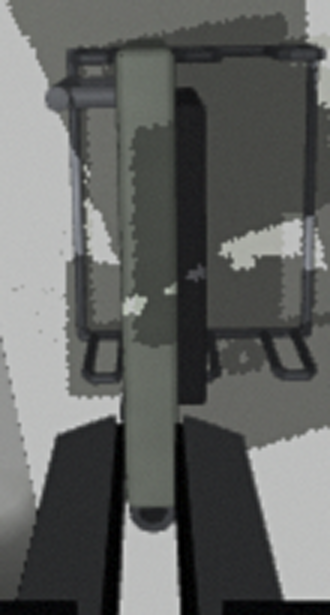

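>>> {"api": "play_rows", "payload": {"force": 55, "moves": [{"claw": 0.6,"linear": [0,0,0],"turn": [0,0,0]},{"claw": 0.6,"linear": [0,0,0],"turn": [0,0,0]},{"claw": 0.6,"linear": [0,0,0],"turn": [0,0,0]},{"claw": 0.6,"linear": [0,0,0],"turn": [0,0,0]},{"claw": 0.6,"linear": [0,0,50],"turn": [0,0,0]},{"claw": 0.6,"linear": [0,0,100],"turn": [0,0,0]},{"claw": 0.6,"linear": [0,0,139],"turn": [0,0,0]},{"claw": 0.6,"linear": [0,0,139],"turn": [0,0,0]}]}}

```text
time_s: 4.05
ee_pos: [0.3885, 0.3648, 0.1381]
eef_rot: [-3.139, -0.007, -2.779]
force: [-0.7, -0.3, 1.2]
grip_width: 0.0562
```

>>> {"api": "play_rows", "payload": {"force": 55, "moves": [{"claw": 0,"linear": [0,0,0],"turn": [0,0,0]},{"claw": 0,"linear": [0,0,0],"turn": [0,0,0]},{"claw": 0,"linear": [0,0,0],"turn": [0,0,0]},{"claw": 0,"linear": [0,0,0],"turn": [0,0,0]},{"claw": 0,"linear": [0,0,0],"turn": [0,0,0]},{"claw": 0,"linear": [0,0,0],"turn": [0,0,0]},{"claw": 0,"linear": [0,0,0],"turn": [0,0,0]}]}}

```text
time_s: 4.92
ee_pos: [0.3886, 0.3649, 0.1384]
eef_rot: [-3.139, -0.007, -2.779]
force: [-0.0, -0.6, 5.0]
grip_width: 0.0173
```

>>> {"api": "play_rows", "payload": {"moves": [{"claw": 0,"linear": [0,0,-3],"turn": [0,0,0]},{"claw": 0,"linear": [0,0,-8],"turn": [0,0,0]},{"claw": 0,"linear": [0,0,-14],"turn": [0,0,0]}]}}

```text
time_s: 5.3
ee_pos: [0.3886, 0.3649, 0.1525]
eef_rot: [-3.139, -0.007, -2.779]
force: [-0.6, 0.0, -3.4]
grip_width: 0.0173
```

```bash
python3 - <<'E'
from h import *
o=get_obs();print(o["ee_pos"],o["eef_rot"],o["force"],o["moment"],o["grip_width"])
im=vision.camera("wrist");crop(im,270,100,110,205,3,"pics/w4.png")
im=vision.camera("scene");crop(im,130,160,140,130,5,"pics/s4.png")
E
```

```text
[0.38859357 0.36485147 0.15253695] [-3.1390116  -0.00718968 -2.77867498] [-0.59684611  0.03212947 -3.43061871] [ 0.04657363 -0.00801996 -0.03679065] 0.01727058858816707
```

View pics/w4.png

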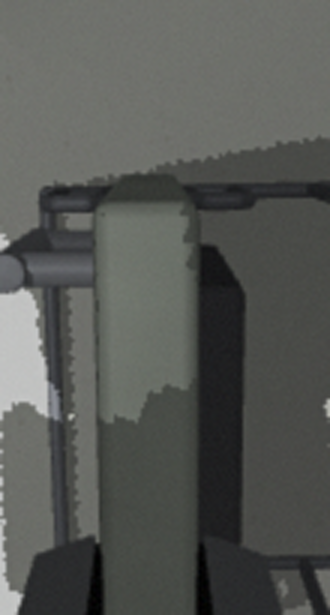

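View pics/s4.png

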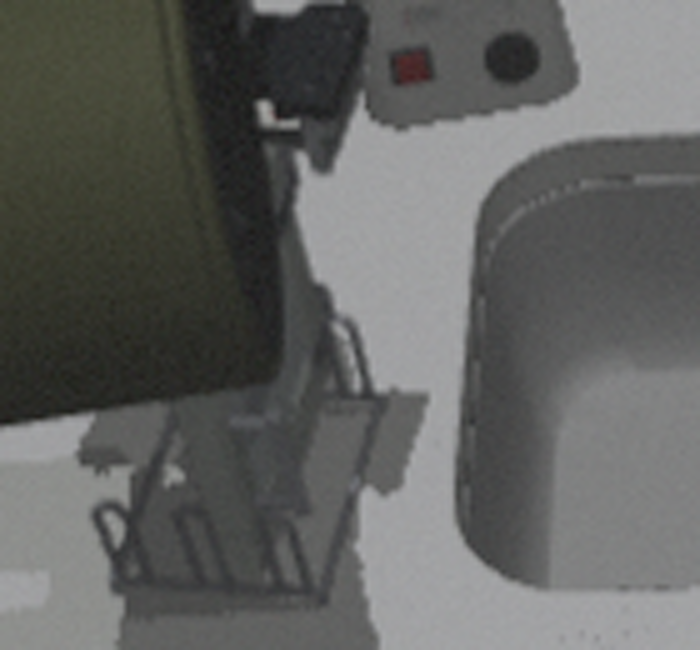

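>>> {"api": "play_rows", "payload": {"moves": [{"claw": 0,"linear": [0,0,-30],"turn": [0,0,0]},{"claw": 0,"linear": [0,0,-70],"turn": [0,0,0]},{"claw": 0,"linear": [0,0,-110],"turn": [0,0,0]},{"claw": 0,"linear": [0,0,-123],"turn": [0,0,0]}]}}

```text
time_s: 5.9
ee_pos: [0.3899, 0.3659, 0.278]
eef_rot: [-3.141, -0.003, -2.779]
force: [-0.6, -0.0, -3.6]
grip_width: 0.0169
```

```bash
python3 - <<'E'
from h import *
o=get_obs();print(o["ee_pos"],o["eef_rot"],o["force"],o["moment"],o["grip_width"])
im=vision.camera("wrist");cv2.imwrite("pics/w5.png",im)
im=vision.camera("top");crop(im,100,200,200,150,4,"pics/t5.png")
mid=[.4619,-.2096]
for a in (0,.15,.3,.5,.75,1):
    p0=o["ee_pos"][:2]; p=p0+(np.array(mid)-p0)*a
    l,t=go((*p,.275),89.9,o); print(a,l)
print(t)
E
```

```text
[0.38989148 0.3659379  0.27804148] [-3.14052890e+00 -2.73774404e-03 -2.77862393e+00] [-0.61523932 -0.01362189 -3.55184696] [ 0.10132402  0.04305671 -0.01889409] 0.016928080278413717
0 [-0.  0.  3.]
0.15 [ 20.5 -84.5   3.2]
0.3 [  41.1 -169.1    3.3]
0.5 [  68.5 -281.8    3.5]
0.75 [ 102.8 -422.7    3.8]
1 [ 137.  -563.6    4. ]
[-3.000e-03 -1.000e-03  1.936e+00]
```

View pics/w5.png

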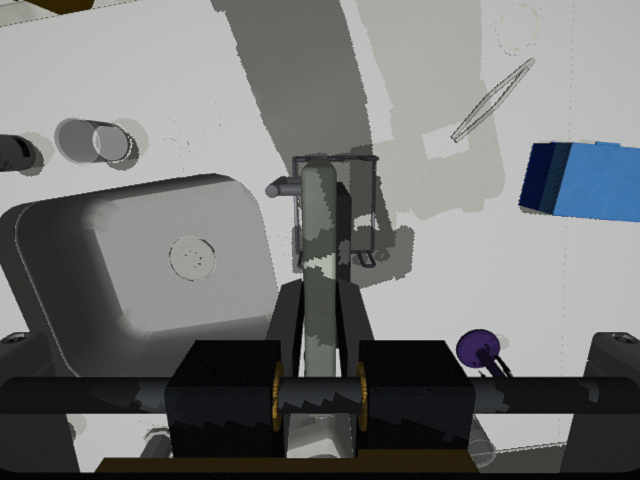

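View pics/t5.png

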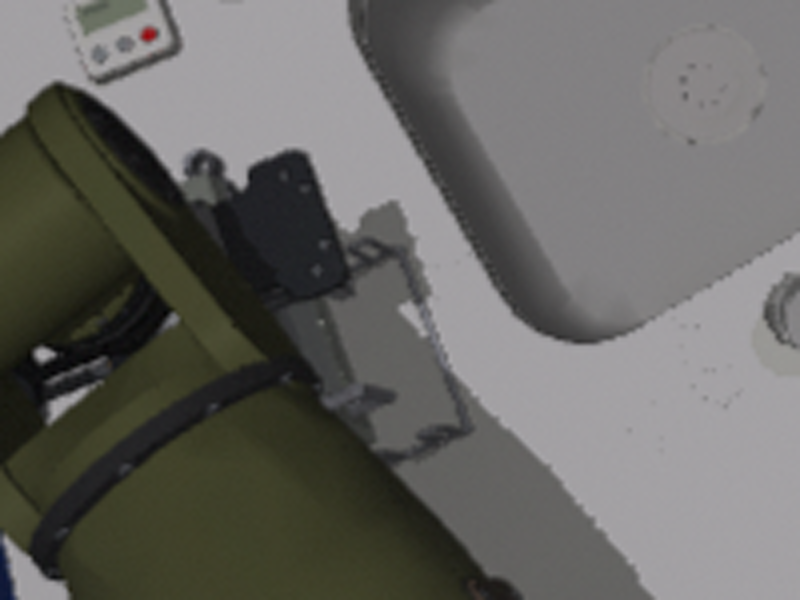

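```bash
python3 - <<'E'
from h import *
o=get_obs()
im=cv2.imread("pics/w5.png"); crop(im,270,140,110,160,4,"pics/w5c.png")
R0=R.from_euler('xyz',o["eef_rot"])
k=plane("top",(100+205/4,200+160/4),.290); print(k, R0.inv().apply(k-o["ee_pos"]))
E
```

```text
[0.47462482 0.39243243 0.29      ] [-0.08883622 -0.00524061 -0.01403839]
```

View pics/w5c.png

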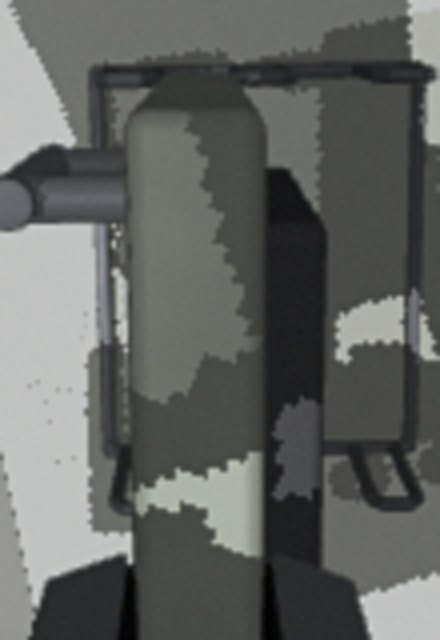

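```bash
python3 - <<'E'
from h import *
o=get_obs();R0=R.from_euler('xyz',o["eef_rot"])
for z in (.306,.312,.318):
  for uv in [(302,168),(336.3,168),(303.5,260),(335.5,260)]:
    p=plane("wrist",uv,z,o); print(z,uv,np.round(R0.inv().apply(p-o["ee_pos"])*1000,1))
E
```

```text
0.306 (302, 168) [ 70.  -10.4 -29.3]
0.306 (336.3, 168) [ 70.    6.9 -29.3]
0.306 (303.5, 260) [ 21.2 -10.2 -29.5]
0.306 (335.5, 260) [ 21.2   7.1 -29.5]
0.312 (302, 168) [ 70.3 -10.1 -35.3]
0.312 (336.3, 168) [ 70.3   6.6 -35.3]
0.312 (303.5, 260) [ 23.2  -9.9 -35.5]
0.312 (335.5, 260) [ 23.2   6.8 -35.5]
0.318 (302, 168) [ 70.7  -9.8 -41.3]
0.318 (336.3, 168) [ 70.7   6.3 -41.3]
0.318 (303.5, 260) [ 25.2  -9.6 -41.5]
0.318 (335.5, 260) [ 25.2   6.5 -41.5]
```

```bash
python3 - <<'E'
from h import *
for z in (.15,.25,.3): print(plane("top",(275,125),z))
E
```

```text
[0.7938944  0.13435679 0.15      ]
[0.75050588 0.12490079 0.25      ]
[0.72881163 0.12017279 0.3       ]
```

>>> {"api": "play_rows", "payload": {"moves": [{"claw": 0,"linear": [5,-20,1],"turn": [0,0,0.07]},{"claw": 0,"linear": [14,-58,2],"turn": [0,0,0.2]},{"claw": 0,"linear": [25,-102,2],"turn": [0,0,0.35]},{"claw": 0,"linear": [36,-148,3],"turn": [0,0,0.51]},{"claw": 0,"linear": [48,-196,3],"turn": [0,0,0.67]},{"claw": 0,"linear": [60,-245,3],"turn": [0,0,0.83]},{"claw": 0,"linear": [71,-292,3],"turn": [0,0,0.99]},{"claw": 0,"linear": [81,-335,3],"turn": [0,0,1.14]}]}}

```text
time_s: 7.0
ee_pos: [0.4319, 0.0215, 0.2728]
eef_rot: [-3.135, -0.002, 2.357]
force: [-0.4, 0.1, -2.5]
grip_width: 0.017
```

```bash
python3 - <<'E'
from h import *
o=get_obs();print(o["ee_pos"],o["eef_rot"],o["force"],o["grip_width"])
print(go((.4619,-.2096,.275),89.9,o))
E
```

```text
[0.43194582 0.02151293 0.27283623] [-3.13519557e+00 -1.64265412e-03  2.35658272e+00] [-0.41693769  0.14240708 -2.5474514 ] 0.01703206680599161
(array([-184.5, -142.3,   -1.6]), array([-0.007,  0.001,  0.788]))
```

>>> {"api": "play_rows", "payload": {"moves": [{"claw": 0,"linear": [-40,-31,-2],"turn": [0,0,0.17]},{"claw": 0,"linear": [-80,-62,-2],"turn": [0,0,0.34]},{"claw": 0,"linear": [-120,-93,-2],"turn": [0,0,0.51]},{"claw": 0,"linear": [-155,-120,-2],"turn": [0,0,0.66]},{"claw": 0,"linear": [-184,-142,-2],"turn": [-0.006,0,0.788]},{"claw": 0,"linear": [-184,-142,20],"turn": [-0.006,0,0.788]},{"claw": 0,"linear": [-184,-142,50],"turn": [-0.006,0,0.788]},{"claw": 0,"linear": [-184,-142,50],"turn": [-0.006,0,0.788]}]}}

```text
time_s: 8.0
ee_pos: [0.4596, -0.209, 0.2206]
eef_rot: [-3.136, -0.001, 1.566]
force: [-0.1, -0.7, -1.6]
grip_width: 0.0173
```

```bash
python3 - <<'E'
from h import *
o=get_obs();print(o["ee_pos"],o["eef_rot"],o["force"],o["moment"],o["grip_width"])
im=vision.camera("wrist");cv2.imwrite("pics/w6.png",im)
im=vision.camera("top");crop(im,370,130,150,150,5,"pics/t6.png"); cv2.imwrite("pics/t6f.png",im)
im=vision.camera("scene");crop(im,370,170,190,150,4,"pics/s6.png"); cv2.imwrite("pics/s6f.png",im)
E
```

```text
[ 0.45958241 -0.20899218  0.22058334] [-3.13615975e+00 -1.49290248e-03  1.56633808e+00] [-0.12547528 -0.67751855 -1.59884726] [-0.00224876  0.04816933  0.03100987] 0.01727146744967775
```

View pics/w6.png

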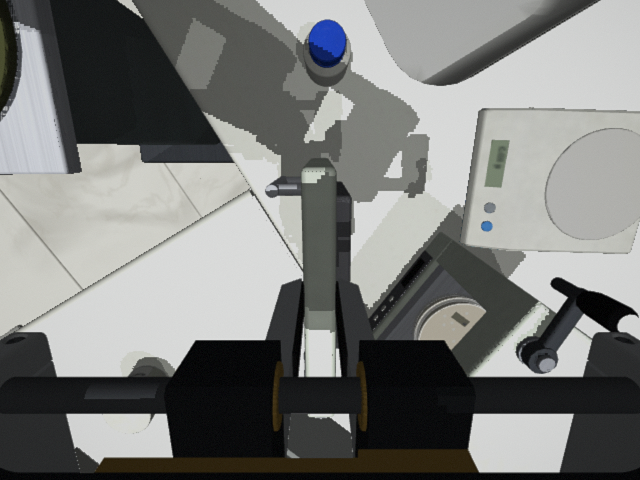

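View pics/t6.png

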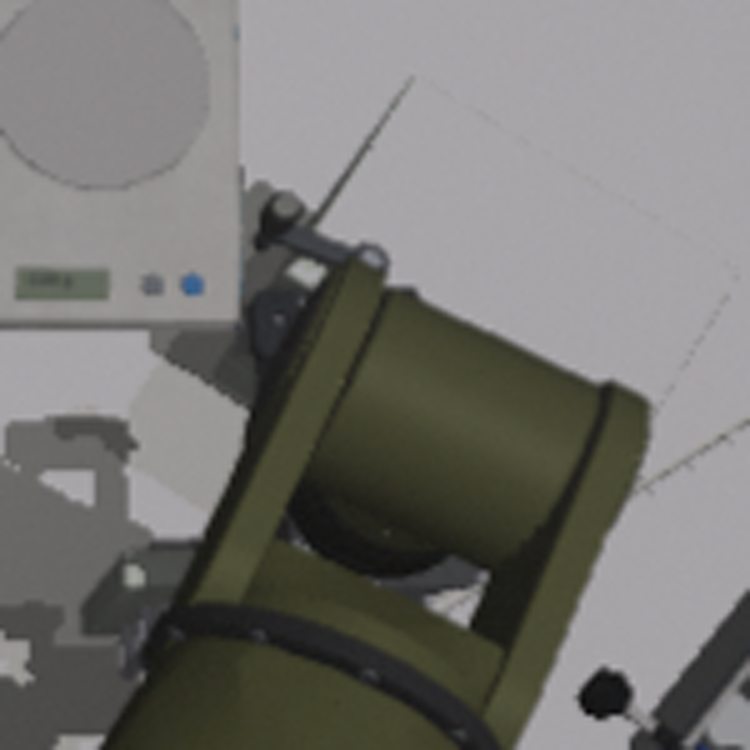

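View pics/s6.png

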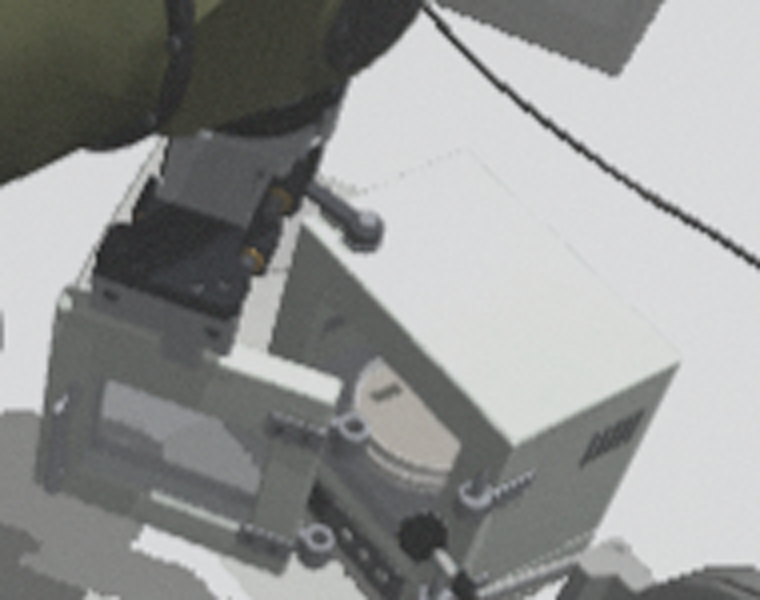

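```bash
python3 - <<'E'
from h import *
s=cv2.imread("pics/s0.png") if 0 else cv2.imread("pics/scene0.png"); s6=cv2.imread("pics/s6f.png")
def cr(im,x,y,w,h,k,f):
    c=cv2.resize(im[y:y+h,x:x+w],None,fx=k,fy=k,interpolation=cv2.INTER_LANCZOS4); c=cv2.convertScaleAbs(c,alpha=1.4,beta=-20); return c
a=cr(s,470,270,45,60,8,0); b=cr(s6,430,260,75,60,8,0)
cv2.imwrite("pics/z1.png",a); cv2.imwrite("pics/z2.png",b)
o=get_obs();R0=R.from_euler('xyz',o["eef_rot"])
k=plane("scene",(457.5,276.75),.2326); print(k,R0.inv().apply(k-o["ee_pos"]))
print("pred",o["ee_pos"]+R0.apply([-.0915,0,-.012]))
for x,y in [(-.07,-.0865)]:
  for z in (.173,.195,.073,.095): print(z,proj("scene",cab(x,y,z)),proj("top",cab(x,y,z)))
E
```

```text
[ 0.46504213 -0.30019743  0.2326    ] [-0.09077487  0.00388208 -0.00817403]
pred [ 0.46115593 -0.30090455  0.23642516]
0.173 [[487.6545278  294.79729373]] [[483.37379552 231.54685264]]
0.195 [[490.19875652 288.71641936]] [[486.37117796 229.7814713 ]]
0.073 [[476.9896644  320.28702034]] [[471.031761   238.81599426]]
0.095 [[479.21755717 314.96220975]] [[473.58078462 237.31468476]]
```

View pics/z1.png

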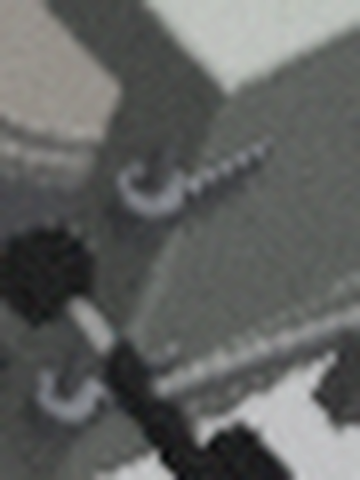

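View pics/z2.png

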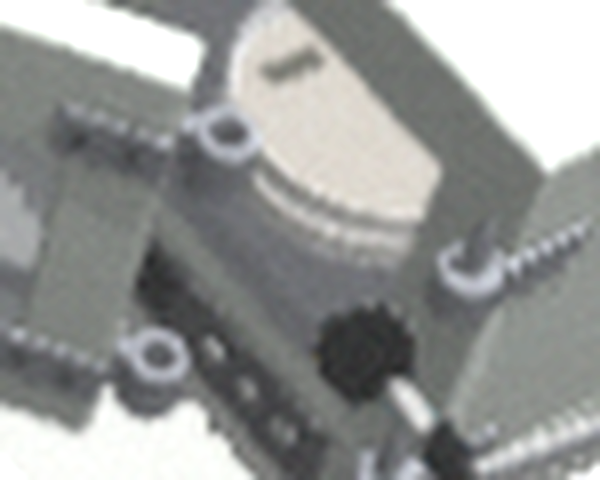

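```bash
python3 - <<'E'
from h import *
for z in (.222,.228,.2326,.238,.244):
    a=plane("scene",(458.5,276.6),z);b=plane("scene",(449.75,304.1),z-.1);print(z,a[:2],b[:2],(a-b)[:2])
for z in (.165,.173,.181):
    a=plane("scene",(489,293.2),z);b=plane("scene",(478.75,319.8),z-.1);print(z,a[:2],b[:2],(a-b)[:2])
E
```

```text
0.222 [ 0.4750223  -0.30152112] [ 0.47495482 -0.30220599] [6.74704835e-05 6.84866220e-04]
0.228 [ 0.47009611 -0.30174561] [ 0.47054483 -0.30240267] [-0.00044872  0.00065706]
0.2326 [ 0.46631937 -0.30191772] [ 0.46716383 -0.30255346] [-0.00084446  0.00063574]
0.238 [ 0.46188581 -0.30211976] [ 0.46319484 -0.30273047] [-0.00130903  0.00061072]
0.244 [ 0.45695963 -0.30234424] [ 0.45878484 -0.30292716] [-0.00182521  0.00058291]
0.165 [ 0.50778126 -0.37097547] [ 0.50481408 -0.37267713] [0.00296718 0.00170165]
0.173 [ 0.50133615 -0.37064692] [ 0.49902922 -0.37236759] [0.00230693 0.00172066]
0.181 [ 0.49489105 -0.37031837] [ 0.49324436 -0.37205804] [0.00164669 0.00173968]
```

```bash
python3 - <<'E'
from h import *
o=get_obs();p=o["ee_pos"]
for f in (.5,1): print(go((p[0]+.035*f,p[1]-.0685*f,.2205),89.9,o))
E
```

```text
(array([-34.2,  17.6,   3.8]), array([ 0.001,  0.002, -0.001]))
(array([-68.4,  35.2,   3.9]), array([ 0.001,  0.002, -0.001]))
```

```bash
python3 - <<'E'
from h import *
o=get_obs();print(o["time_s"],o["ee_pos"],o["eef_rot"],o["force"])
E
```

```text
8.15 [ 0.46143971 -0.20942465  0.22427613] [3.14108075e+00 1.62886583e-03 1.56776142e+00] [ 0.49487329  0.55399833 -2.34792953]
```

>>> {"api": "play_rows", "payload": {"moves": [{"claw": 0,"linear": [-20,10,2],"turn": [0,0,0]},{"claw": 0,"linear": [-45,23,4],"turn": [0,0.002,0]},{"claw": 0,"linear": [-60,31,4],"turn": [0,0.002,0]},{"claw": 0,"linear": [-68.4,36.3,4],"turn": [0,0.002,0]},{"claw": 0,"linear": [-68.4,36.3,8],"turn": [0,0.002,0]},{"claw": 0,"linear": [-68.4,36.3,12],"turn": [0,0.002,0]},{"claw": 0,"linear": [-68.4,36.3,12],"turn": [0,0.002,0]},{"claw": 0,"linear": [-68.4,36.3,12],"turn": [0,0.002,0]}]}}

```text
time_s: 9.15
ee_pos: [0.4975, -0.2777, 0.2126]
eef_rot: [3.141, -0.0, 1.568]
force: [0.1, 0.6, -2.0]
grip_width: 0.017
```

```bash
python3 - <<'E'
from h import *
im=vision.camera("scene");cv2.imwrite("pics/s7f.png",im)
o=get_obs();print(o["time_s"],o["ee_pos"],o["eef_rot"],o["force"],o["moment"],o["grip_width"])
c=cv2.resize(im[230:340,430:520],None,fx=7,fy=7,interpolation=cv2.INTER_LANCZOS4)[:600*1]; c=cv2.convertScaleAbs(cv2.resize(im[250:335,440:520],None,fx=7,fy=7,interpolation=cv2.INTER_LANCZOS4),alpha=1.4,beta=-20)
cv2.imwrite("pics/s7.png",c)
im=vision.camera("top");crop(im,400,150,130,130,4,"pics/t7.png")
E
```

```text
9.2 [ 0.49755217 -0.27778156  0.21263087] [ 3.14083051e+00 -2.14956471e-04  1.56795918e+00] [ 0.16570881 -0.81665075 -2.3327243 ] [-0.01709085  0.08267532  0.03194323] 0.017371476923257242
```

View pics/s7.png

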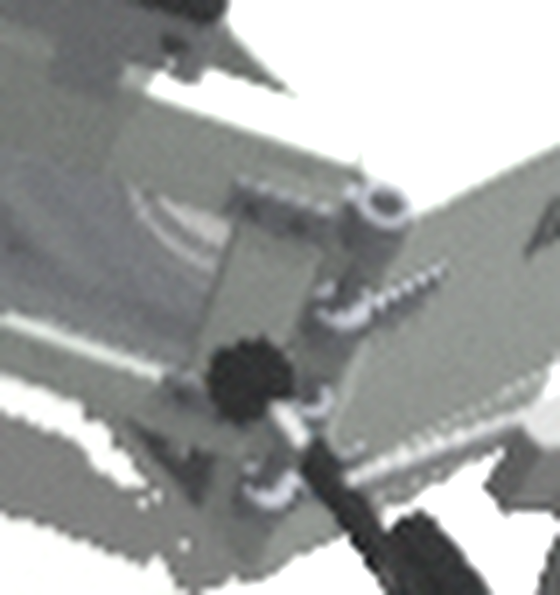

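View pics/t7.png

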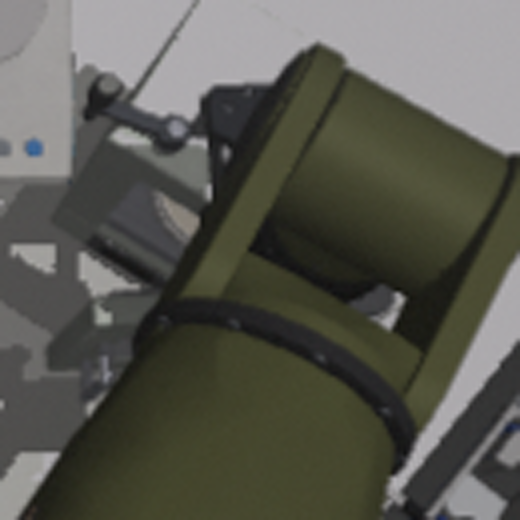

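>>> {"api": "play_rows", "payload": {"moves": [{"claw": 0,"linear": [0,0,4],"turn": [0,0,0]},{"claw": 0,"linear": [0,0,8],"turn": [0,0,0]},{"claw": 0,"linear": [0,0,11],"turn": [0,0,0]},{"claw": 0,"linear": [0,0,13],"turn": [0,0,0]},{"claw": 0,"linear": [0,0,13],"turn": [0,0,0]}]}}

```text
time_s: 9.88
ee_pos: [0.4975, -0.2778, 0.1995]
eef_rot: [3.141, -0.0, 1.568]
force: [-0.4, 0.2, -2.7]
grip_width: 0.0173
```

```bash
cat > look.py <<'E'
from h import *
import sys
im=vision.camera("scene");cv2.imwrite(f"pics/{sys.argv[1]}f.png",im)
o=get_obs();print(o["time_s"],o["ee_pos"],o["eef_rot"],o["force"],o["moment"],o["grip_width"])
cv2.imwrite(f"pics/{sys.argv[1]}.png",cv2.convertScaleAbs(cv2.resize(im[250:335,440:520],None,fx=7,fy=7,interpolation=cv2.INTER_LANCZOS4),alpha=1.4,beta=-20))
E
python3 look.py s8
```

```text
9.925 [ 0.49758798 -0.27785874  0.19963438] [ 3.14080495e+00 -2.27629052e-04  1.56788423e+00] [-0.35477346 -0.03011784 -3.35149063] [-0.04710354  0.03510582  0.02514891] 0.017037183197575186
```

View pics/s8.png

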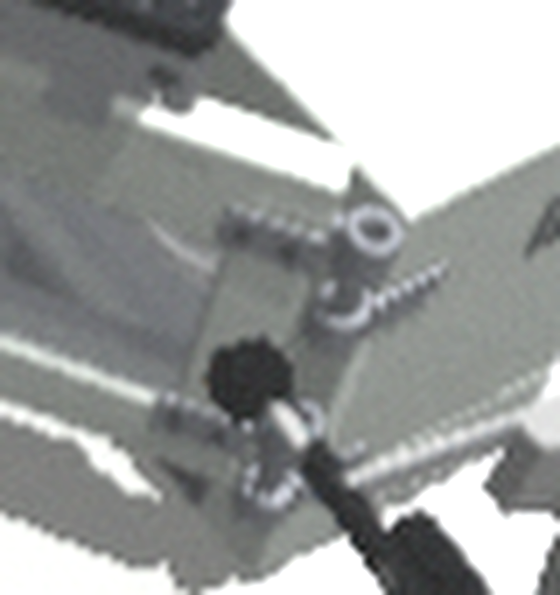

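>>> {"api": "play_rows", "payload": {"moves": [{"claw": 0,"linear": [0,0,3],"turn": [0,0,0]},{"claw": 0,"linear": [0,0,6],"turn": [0,0,0]},{"claw": 0,"linear": [0,0,6],"turn": [0,0,0]}]}}

```text
time_s: 10.3
ee_pos: [0.4975, -0.2778, 0.1933]
eef_rot: [3.141, -0.0, 1.568]
force: [-0.3, 0.8, -3.0]
grip_width: 0.0171
```

```bash
python3 look.py s9
```

```text
10.35 [ 0.49752997 -0.27782686  0.19350269] [ 3.14104133e+00 -3.85468771e-04  1.56784121e+00] [-0.56665042  1.10320248 -2.51506362] [-0.01818161  0.12315338  0.0217253 ] 0.016850065611880936
```

View pics/s9.png

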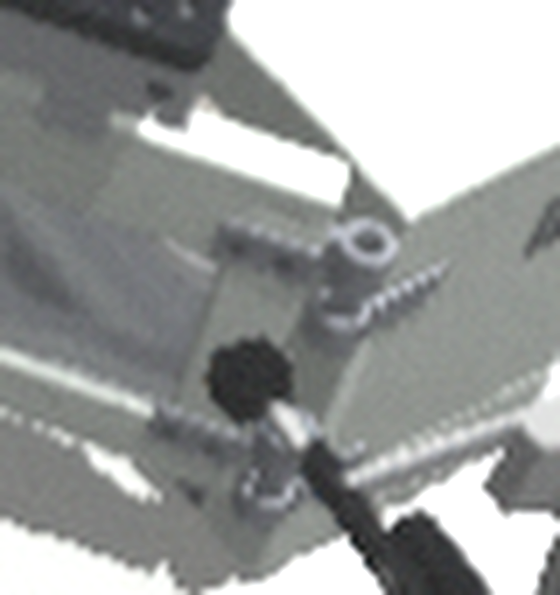

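>>> {"api": "play_rows", "payload": {"moves": [{"claw": 0,"linear": [0,0,3],"turn": [0,0,0]},{"claw": 0,"linear": [0,0,6],"turn": [0,0,0]},{"claw": 0,"linear": [0,0,6],"turn": [0,0,0]}]}}

```text
time_s: 10.72
ee_pos: [0.4974, -0.2778, 0.1872]
eef_rot: [3.141, -0.001, 1.568]
force: [0.1, 0.2, -3.0]
grip_width: 0.0167
```

```bash
python3 look.py s10
```

```text
10.775 [ 0.49750646 -0.27780726  0.18739303] [ 3.14119761e+00 -4.92332702e-04  1.56787460e+00] [ 0.23322954  0.14787108 -2.51957113] [-0.07238861  0.04133867  0.010943  ] 0.017229155650480776
```

View pics/s10.png

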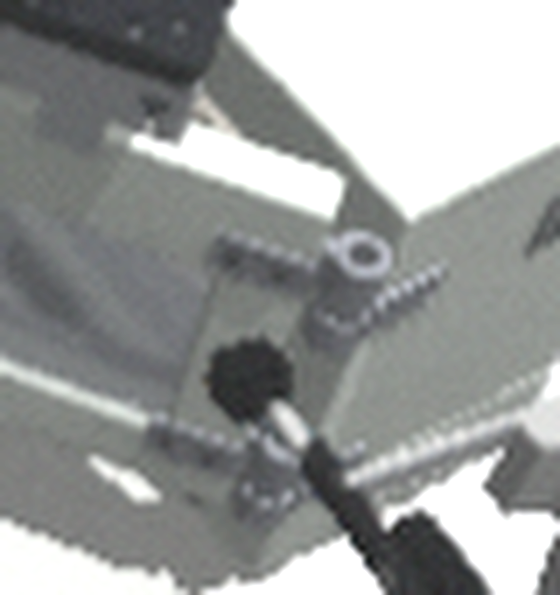

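>>> {"api": "play_rows", "payload": {"moves": [{"claw": 0,"linear": [0,0,2],"turn": [0,0,0]},{"claw": 0,"linear": [0,0,4],"turn": [0,0,0]},{"claw": 0,"linear": [0,0,6],"turn": [0,0,0]},{"claw": 0,"linear": [0,0,6],"turn": [0,0,0]}]}}

```text
time_s: 11.28
ee_pos: [0.4975, -0.2777, 0.1812]
eef_rot: [3.141, -0.001, 1.568]
force: [0.8, 0.1, -1.9]
grip_width: 0.0167
```

```bash
python3 look.py s11
```

```text
11.325 [ 0.49748241 -0.27777548  0.18132691] [ 3.14133338e+00 -5.73369785e-04  1.56788464e+00] [ 0.22892879  0.09205096 -2.94448089] [-0.01911718  0.07228772  0.00749606] 0.0172785996849803
```

View pics/s11.png

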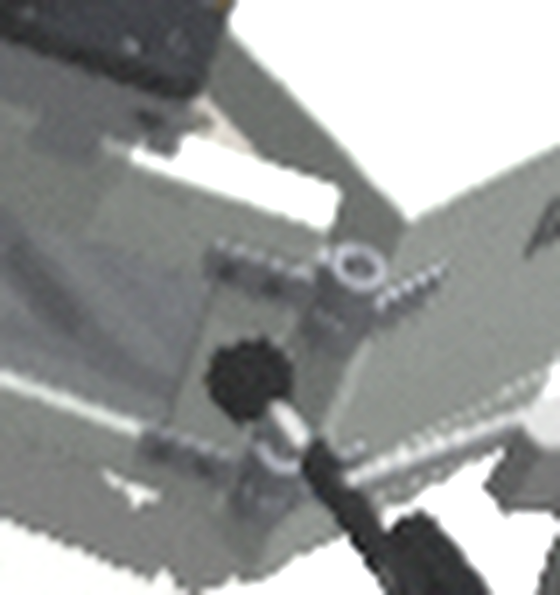

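Door is on the pins, only a millimetre or two above the shoulders (ring at (358,268)). Lower further till contact.

>>> {"api": "play_rows", "payload": {"moves": [{"claw": 0,"linear": [0,0,1],"turn": [0,0,0]},{"claw": 0,"linear": [0,0,2],"turn": [0,0,0]},{"claw": 0,"linear": [0,0,2],"turn": [0,0,0]}]}}

```text
time_s: 11.7
ee_pos: [0.4979, -0.2776, 0.1801]
eef_rot: [3.14, -0.0, 1.568]
force: [-0.6, 3.5, 5.2]
grip_width: 0.0175
```

>>> {"api": "play_rows", "payload": {"moves": [{"claw": 0,"linear": [0,0,1],"turn": [0,0,0]},{"claw": 0,"linear": [0,0,1.5],"turn": [0,0,0]},{"claw": 0,"linear": [0,0,1.5],"turn": [0,0,0]}]}}

```text
time_s: 12.08
ee_pos: [0.4984, -0.2774, 0.18]
eef_rot: [3.138, 0.0, 1.568]
force: [-1.3, 4.4, 8.9]
grip_width: 0.017
```

```bash
python3 look.py s12
```

```text
12.125 [ 0.49834861 -0.27736864  0.17992444] [ 3.13825206e+00 -3.82150549e-06  1.56826111e+00] [-1.01985925  5.61051329  8.93196169] [ 0.94457295  0.35856131 -0.08892093] 0.016782700793840737
```

View pics/s12.png

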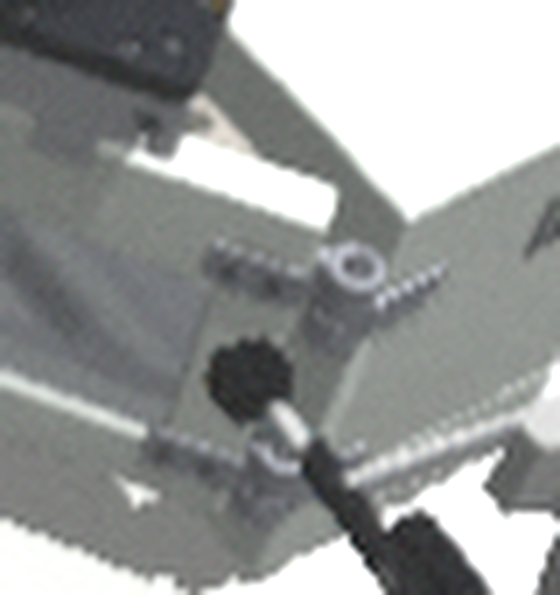

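>>> {"api": "play_rows", "payload": {"moves": [{"claw": 0.45,"linear": [0,0,0],"turn": [0,0,0]},{"claw": 0.45,"linear": [0,0,0],"turn": [0,0,0]},{"claw": 0.45,"linear": [0,0,0],"turn": [0,0,0]},{"claw": 0.45,"linear": [0,0,0],"turn": [0,0,0]}]}}

```text
time_s: 12.62
ee_pos: [0.4983, -0.2774, 0.1798]
eef_rot: [3.138, -0.0, 1.568]
force: [0.3, -0.1, -0.5]
grip_width: 0.0423
```

```bash
python3 look.py s13; python3 - <<'E'
from h import *
im=vision.camera("wrist");cv2.imwrite("pics/w13.png",im)
E
```

```text
12.675 [ 0.49830869 -0.27739595  0.17980866] [ 3.13840619e+00 -9.36702868e-05  1.56815719e+00] [-0.1057777  -0.30299013 -0.66153333] [-0.05978112  0.04726153  0.0198141 ] 0.04249454752572989
```

View pics/s13.png

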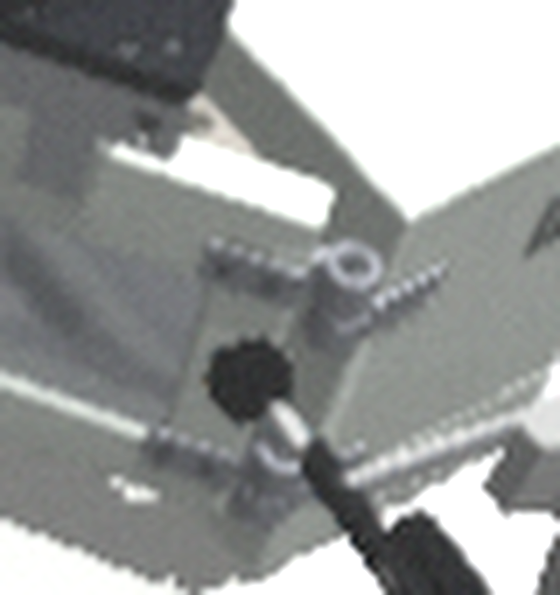

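View pics/w13.png

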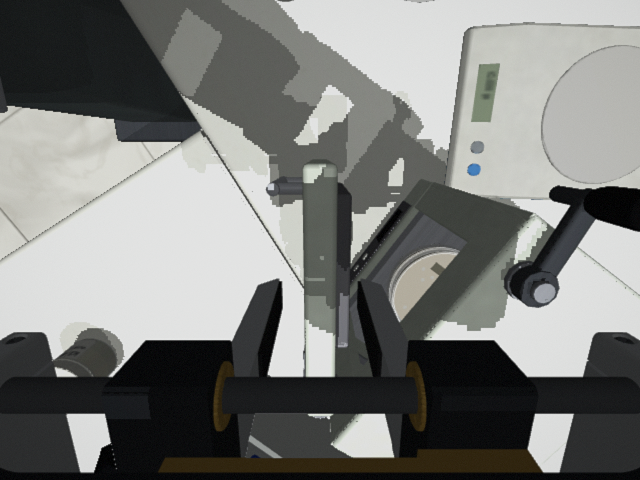

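```bash
python3 - <<'E'
from h import *
o=get_obs()
for p in [cab(-.195,.025,.25),cab(-.195,.025,.19)]: print(p,go(p,54.9,o))
print(tocab(o["ee_pos"]))
E
```

```text
[ 0.45783594 -0.20602023  0.25      ] (array([ 71.3, -40.5, -70.3]), array([ 0.003, -0.001,  0.61 ]))
[ 0.45783594 -0.20602023  0.19      ] (array([ 71.3, -40.6, -10.3]), array([ 0.003, -0.001,  0.61 ]))
[-0.1208347  -0.01010226]
```

>>> {"api": "play_rows", "payload": {"moves": [{"claw": 0.45,"linear": [0,0,-35],"turn": [0,0,0]},{"claw": 0.45,"linear": [0,0,-72],"turn": [0,0,0]},{"claw": 0.2,"linear": [0,0,-74],"turn": [0,0,0.05]},{"claw": 0,"linear": [25,-14,-72],"turn": [0,0,0.2]},{"claw": 0,"linear": [50,-28,-72],"turn": [0,0,0.37]},{"claw": 0,"linear": [71,-40,-70],"turn": [0.003,0,0.54]},{"claw": 0,"linear": [71,-40,-70],"turn": [0.003,0,0.61]},{"claw": 0,"linear": [71,-40,-70],"turn": [0.003,0,0.61]}]}}

```text
time_s: 13.72
ee_pos: [0.4583, -0.2062, 0.2499]
eef_rot: [3.141, -0.001, 0.959]
force: [0.4, -0.1, -0.2]
grip_width: 0.0003
```

```bash
python3 - <<'E'
from h import *
im=vision.camera("scene");cv2.imwrite("pics/s14f.png",im)
crop(im,370,170,160,150,5,"pics/s14.png")
cv2.imwrite("pics/s14z.png",cv2.convertScaleAbs(cv2.resize(im[250:335,440:520],None,fx=7,fy=7,interpolation=cv2.INTER_LANCZOS4),alpha=1.4,beta=-20))
im=vision.camera("wrist");cv2.imwrite("pics/w14.png",im)
o=get_obs();print(o["ee_pos"],o["eef_rot"],o["grip_width"],o["time_s"])
print(go(cab(-.195,.025,.19),54.9,o)); print(go(cab(-.12,.025,.19),54.9,o))
E
```

```text
[ 0.45832487 -0.20644992  0.24967099] [-3.14132630e+00 -9.78299071e-04  9.59836784e-01] 0.0005446772693413178 13.825
(array([ 0. , -0.6, 59.7]), array([-0.   , -0.001,  0.002]))
(array([-0.1, 74.4, 59.7]), array([-0.   , -0.001,  0.002]))
```

View pics/s14.png

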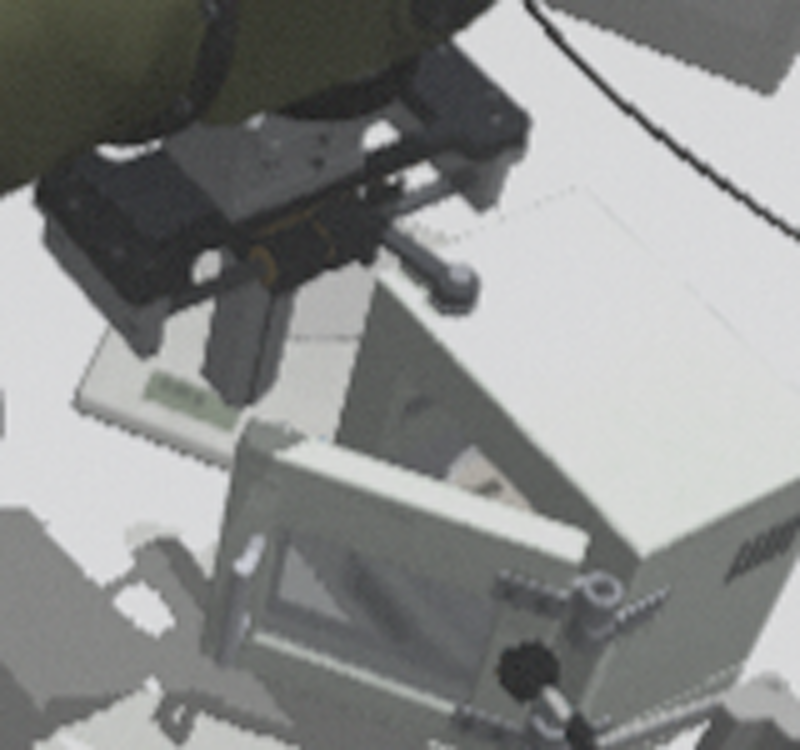

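View pics/w14.png

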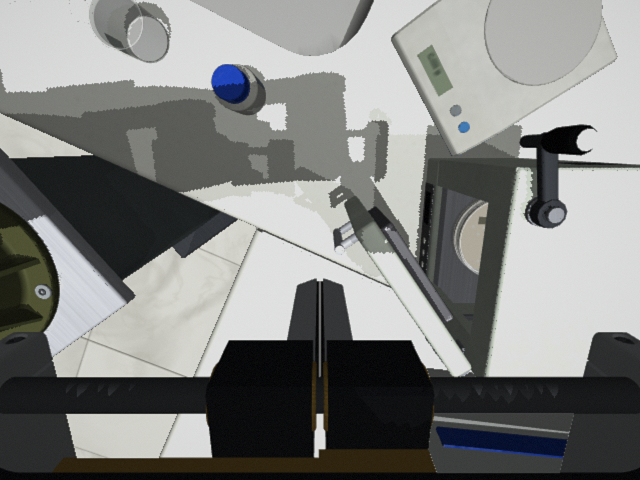

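View pics/s14z.png

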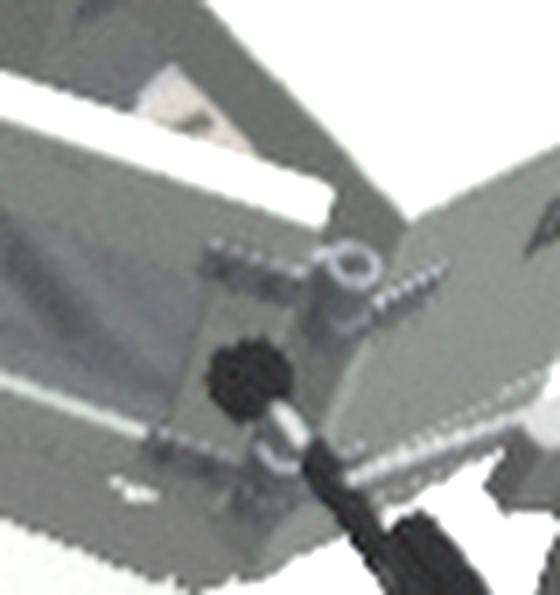

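>>> {"api": "play_rows", "payload": {"moves": [{"claw": 0,"linear": [0,0,30],"turn": [0,0,0]},{"claw": 0,"linear": [0,0,60],"turn": [0,0,0]},{"claw": 0,"linear": [0,5,60],"turn": [0,0,0]},{"claw": 0,"linear": [0,15,60],"turn": [0,0,0]},{"claw": 0,"linear": [0,25,60],"turn": [0,0,0]},{"claw": 0,"linear": [0,37,60],"turn": [0,0,0]},{"claw": 0,"linear": [0,49,60],"turn": [0,0,0]},{"claw": 0,"linear": [0,60,60],"turn": [0,0,0]}]}}

```text
time_s: 14.82
ee_pos: [0.5082, -0.2413, 0.1897]
eef_rot: [-3.141, -0.001, 0.96]
force: [-0.3, -0.0, -0.2]
grip_width: 0.0006
```

```bash
cat > l2.py <<'E'
from h import *
import sys
n=sys.argv[1]
im=vision.camera("scene");cv2.imwrite(f"pics/{n}f.png",im)
crop(im,370,170,160,150,5,f"pics/{n}.png")
im=vision.camera("wrist");cv2.imwrite(f"pics/w{n}.png",im)
o=get_obs();print(o["ee_pos"],tocab(o["ee_pos"]),o["eef_rot"],o["force"],o["grip_width"],o["time_s"])
E
python3 l2.py s15; python3 -c "
from h import *
print(go(cab(-.0915,.025,.19),54.9))"
```

```text
[ 0.50813037 -0.24133695  0.18935284] [-0.13354433  0.0250252 ] [-3.14108083e+00 -9.47118512e-04  9.59673798e-01] [ 0.0905384   0.34988284 -0.80230615] 0.0004941749877258903 14.925
(array([-0.1, 42. , -0.7]), array([-0.001, -0.001,  0.001]))
```

View pics/s15.png

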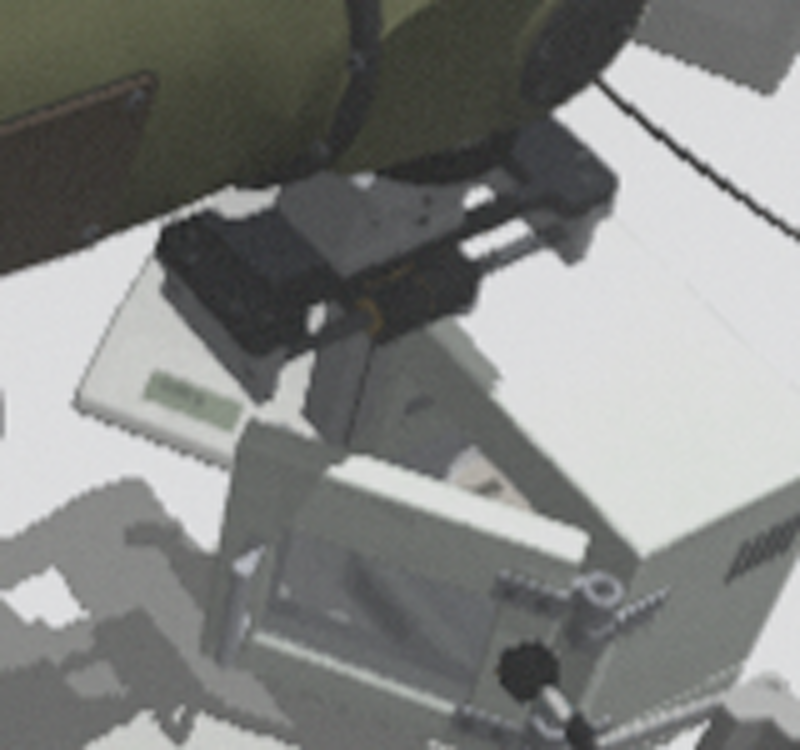

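View pics/ws15.png

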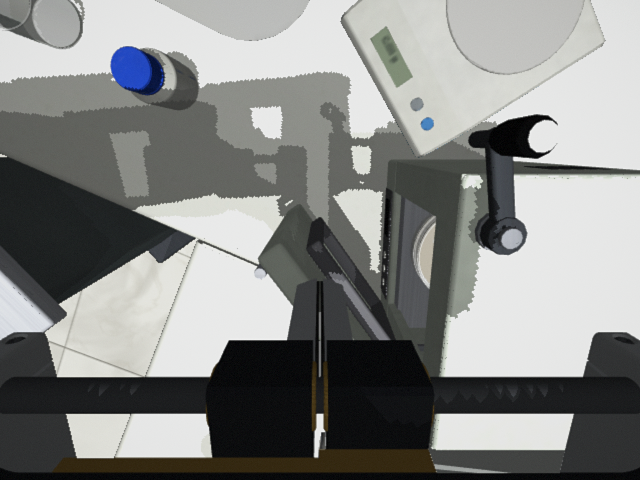

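```bash
python3 - <<'E'
from h import *
o=get_obs()
pin=cab(-.07,-.0865); 
for th in (35,30,25,40):
    a=YAW+np.radians(th); ex=np.array([np.cos(a),np.sin(a)]);ey=np.array([-ex[1],ex[0]])
    pts=[np.r_[pin[:2]+ey*r+ex*x,.215] for r,x in[(.0115,-.009),(.1615,-.009),(.1615,.009),(.0115,.009)]]
    print(th,np.round(pts,3)[:,:2].tolist(),np.round(proj("wrist",pts,o)).tolist(),np.round(proj("scene",pts)).tolist())
print(proj("wrist",[o["ee_pos"]],o),proj("scene",[o["ee_pos"]]))
im=cv2.imread("pics/ws15.png");crop(im,240,180,180,150,4,"pics/ws15c.png")
E
```

```text
35 [[0.487, -0.358], [0.487, -0.208], [0.505, -0.208], [0.505, -0.358]] [[393.0, 442.0], [252.0, 265.0], [278.0, 247.0], [417.0, 430.0]] [[486.0, 284.0], [417.0, 259.0], [420.0, 253.0], [488.0, 278.0]]
30 [[0.488, -0.357], [0.501, -0.207], [0.519, -0.209], [0.506, -0.358]] [[394.0, 441.0], [272.0, 251.0], [300.0, 235.0], [419.0, 430.0]] [[486.0, 284.0], [419.0, 254.0], [422.0, 249.0], [489.0, 278.0]]
25 [[0.489, -0.356], [0.515, -0.209], [0.533, -0.212], [0.507, -0.359]] [[395.0, 439.0], [294.0, 238.0], [324.0, 224.0], [421.0, 430.0]] [[486.0, 283.0], [422.0, 250.0], [426.0, 245.0], [489.0, 278.0]]
40 [[0.486, -0.358], [0.473, -0.209], [0.491, -0.207], [0.504, -0.357]] [[392.0, 444.0], [234.0, 280.0], [257.0, 261.0], [415.0, 430.0]] [[486.0, 285.0], [415.0, 264.0], [417.0, 257.0], [488.0, 278.0]]
[[317.49085278 274.55743031]] [[433.08163667 264.87851852]]
```

View pics/ws15c.png

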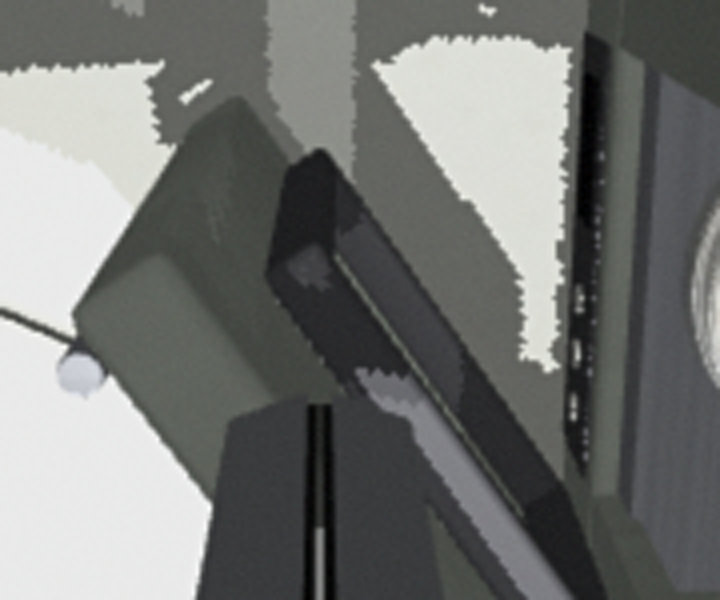

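```bash
python3 - <<'E'
from h import *
im=vision.camera("top");crop(im,400,150,130,130,5,"pics/t15.png")
print(proj("top",[get_obs()["ee_pos"]]))
E
```

```text
[[431.41616426 226.81045861]]
```

View pics/t15.png

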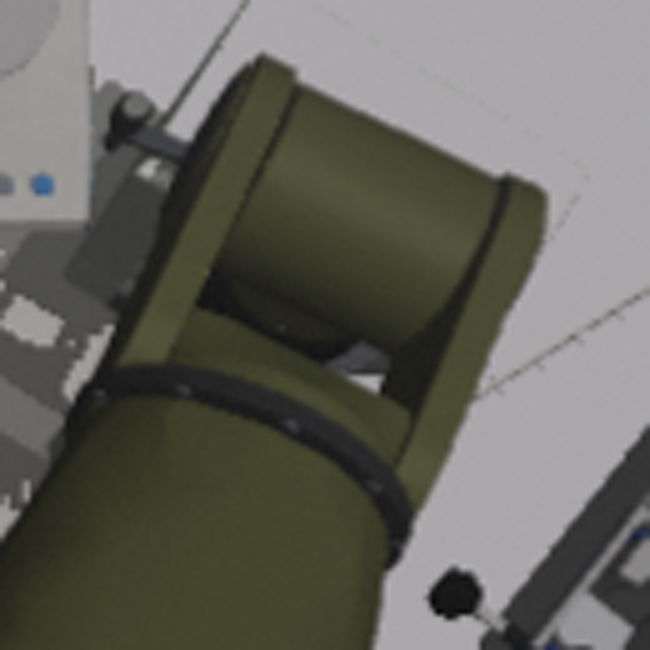

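```bash
python3 - <<'E'
from h import *
o=get_obs(); o14=dict(ee_pos=np.array([.45832,-.20645,.24967]),eef_rot=np.array([-3.14133,-.00098,.95984]))
print(proj("scene",[o14["ee_pos"]]),proj("wrist",[o14["ee_pos"]],o14))
for uv in [(346,200),(357,190),(458,377),(470,372)]: print(uv,plane("wrist",uv,.215,o14))
for uv in [(259.5,258),(281,244.5)]: print(uv,plane("wrist",uv,.215,o))
cv2.imwrite("pics/w14c.png",cv2.resize(cv2.imread("pics/w14.png")[170:380,300:490],None,fx=3,fy=3))
E
```

```text
[[413.9321569  257.81407974]] [[317.49113682 274.5571616 ]]
(346, 200) [ 0.49913154 -0.18292479  0.215     ]
(357, 190) [ 0.50931125 -0.18150727  0.215     ]
(458, 377) [ 0.49345431 -0.35654609  0.215     ]
(470, 372) [ 0.50377635 -0.35795607  0.215     ]
(259.5, 258) [ 0.49278648 -0.20663072  0.215     ]
(281, 244.5) [ 0.50718145 -0.20722432  0.215     ]
```

View pics/w14c.png

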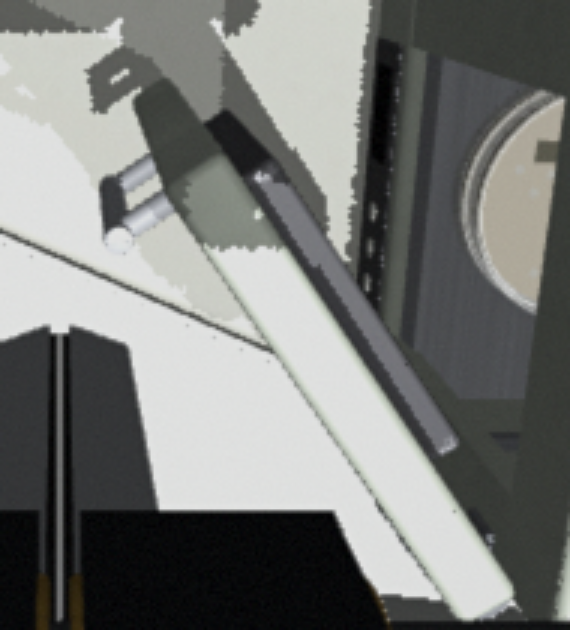

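>>> {"api": "play_rows", "payload": {"moves": [{"claw": 0,"linear": [0,0,-12],"turn": [0,0,0]},{"claw": 0,"linear": [0,-30,-12],"turn": [0,0,0]},{"claw": 0,"linear": [0,-62,-12],"turn": [0,0,0]},{"claw": 0,"linear": [0,-62,0],"turn": [0,0,0]},{"claw": 0,"linear": [0,-62,24],"turn": [0,0,0]},{"claw": 0,"linear": [0,-62,24],"turn": [0,0,0]}]}}

```text
time_s: 15.72
ee_pos: [0.4566, -0.2053, 0.1644]
eef_rot: [-3.138, -0.001, 0.96]
force: [0.7, -0.1, 0.6]
grip_width: 0.0005
```

```bash
python3 l2.py s16
```

```text
[ 0.45732989 -0.20569301  0.1660422 ] [-0.19560218  0.02497673] [-3.14122971e+00 -9.36447950e-04  9.59706019e-01] [-0.98856652  0.40241662  0.88110632] 0.0002254602734274511 15.825
```

View pics/s16.png

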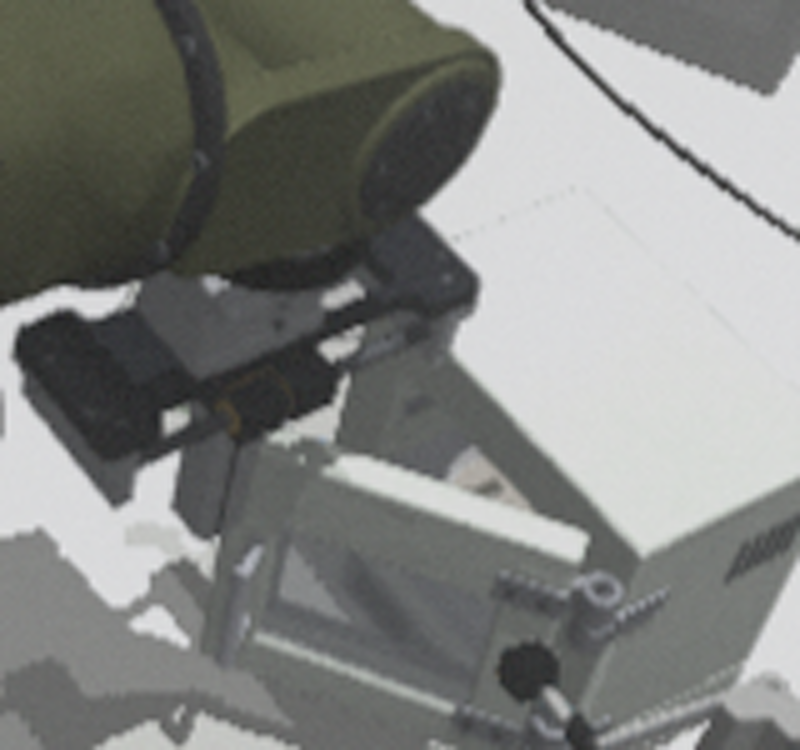

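View pics/ws16.png

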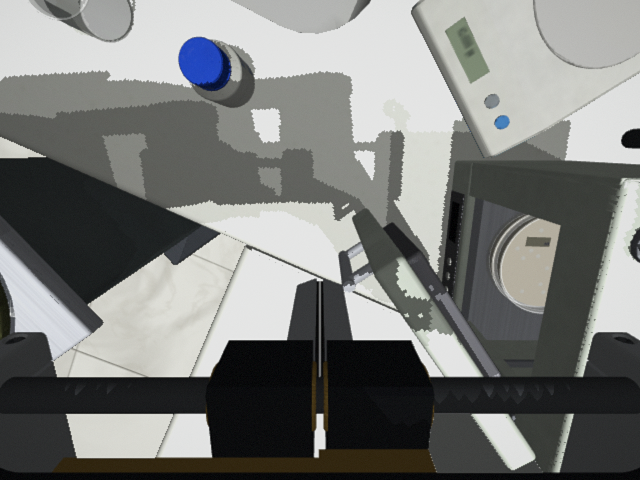

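>>> {"api": "play_rows", "payload": {"moves": [{"claw": 0,"linear": [0,8,0],"turn": [0,0,0]},{"claw": 0,"linear": [0,16,0],"turn": [0,0,0]},{"claw": 0,"linear": [0,24,0],"turn": [0,0,0]},{"claw": 0,"linear": [0,32,0],"turn": [0,0,0]},{"claw": 0,"linear": [0,40,0],"turn": [0,0,0]},{"claw": 0,"linear": [0,48,0],"turn": [0,0,0]}]}}

```text
time_s: 16.58
ee_pos: [0.4971, -0.2335, 0.166]
eef_rot: [-3.141, -0.001, 0.96]
force: [0.4, 0.2, 0.1]
grip_width: 0.0006
```

```bash
python3 l2.py s17
```

```text
[ 0.49710277 -0.2335987   0.16586321] [-0.14701608  0.02501532] [-3.14114988e+00 -9.17853735e-04  9.59595010e-01] [-0.08615856  0.02026327 -0.22427633] 0.00035447210168167804 16.675
```

View pics/s17.png

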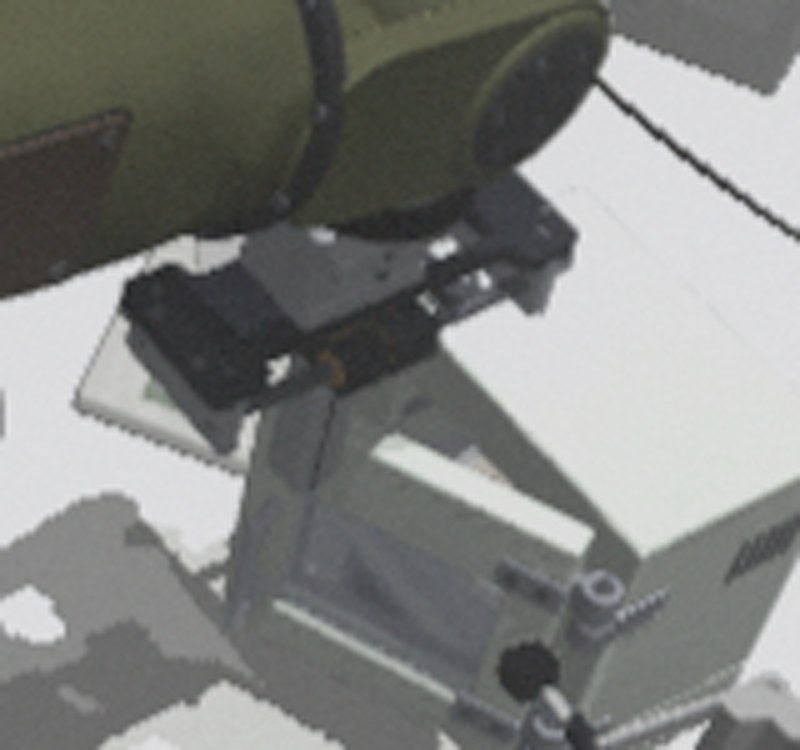

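View pics/ws17.png

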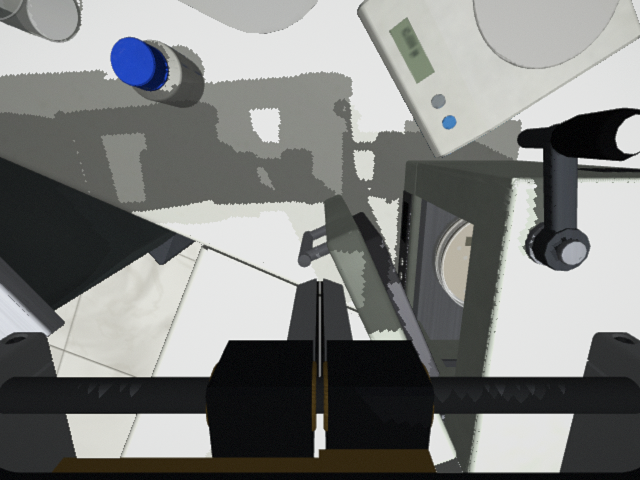

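>>> {"api": "play_rows", "payload": {"moves": [{"claw": 0,"linear": [0,10,0],"turn": [0,0,0]},{"claw": 0,"linear": [0,20,0],"turn": [0,0,0]},{"claw": 0,"linear": [0,30,0],"turn": [0,0,0]},{"claw": 0,"linear": [0,40,0],"turn": [0,0,0]},{"claw": 0,"linear": [0,47,0],"turn": [0,0,0]},{"claw": 0,"linear": [0,51,0],"turn": [0,0,0]},{"claw": 0,"linear": [0,51,0],"turn": [0,0,0]}]}}

```text
time_s: 17.55
ee_pos: [0.5389, -0.2629, 0.1657]
eef_rot: [-3.141, -0.001, 0.96]
force: [0.5, 0.7, -0.8]
grip_width: 0.0005
```

```bash
python3 l2.py s18
```

```text
[ 0.53876965 -0.26276985  0.16580168] [-0.09615278  0.02510763] [-3.14102623e+00 -9.22019478e-04  9.59588118e-01] [ 0.12256611 -0.16144575 -0.05423768] 0.0003561751433599086 17.65
```

View pics/s18.png

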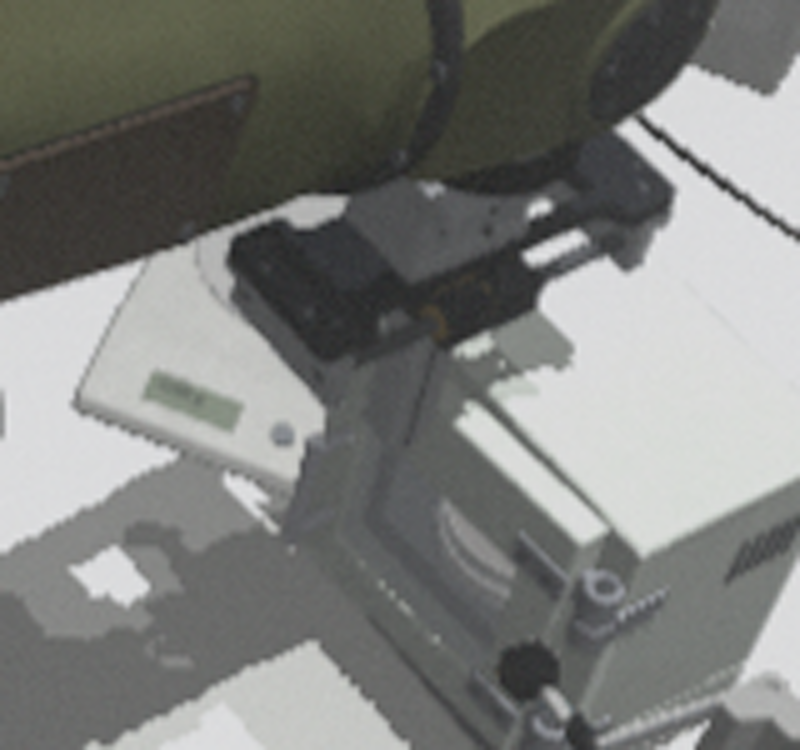

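View pics/ws18.png

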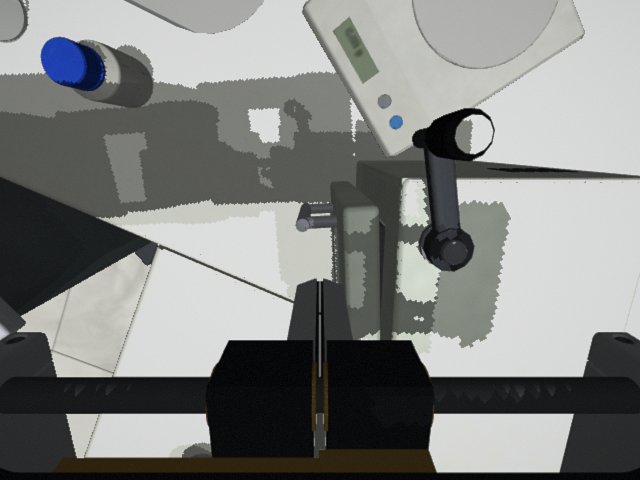

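>>> {"api": "play_rows", "payload": {"moves": [{"claw": 0,"linear": [0,2,0],"turn": [0,0,0]},{"claw": 0,"linear": [0,4,0],"turn": [0,0,0]},{"claw": 0,"linear": [0,5,0],"turn": [0,0,0]},{"claw": 0,"linear": [0,5,0],"turn": [0,0,0]}]}}

```text
time_s: 18.15
ee_pos: [0.5429, -0.2657, 0.1658]
eef_rot: [-3.141, -0.001, 0.96]
force: [-0.2, -0.3, 0.1]
grip_width: 0.0005
```

>>> {"api": "play_rows", "payload": {"moves": [{"claw": 0,"linear": [0,2,0],"turn": [0,0,0]},{"claw": 0,"linear": [0,3,0],"turn": [0,0,0]},{"claw": 0,"linear": [0,3,0],"turn": [0,0,0]}]}}

```text
time_s: 18.52
ee_pos: [0.5444, -0.2668, 0.1658]
eef_rot: [-3.138, -0.001, 0.96]
force: [-9.0, 5.8, 5.0]
grip_width: 0.0003
```

```bash
python3 l2.py s19
```

```text
[ 0.5444529  -0.26675288  0.16578995] [-0.08921276  0.02511681] [-3.13805015e+00 -7.09592453e-04  9.59726640e-01] [-8.83444281  4.97474401  4.63011696] 0.0004429671667321806 18.625
```

View pics/s19.png

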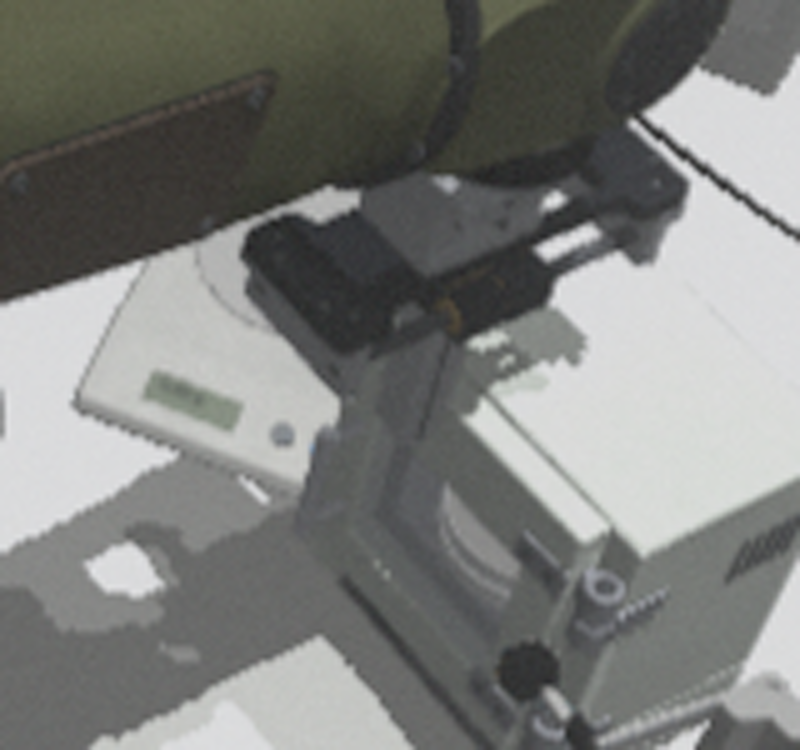

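View pics/ws19.png

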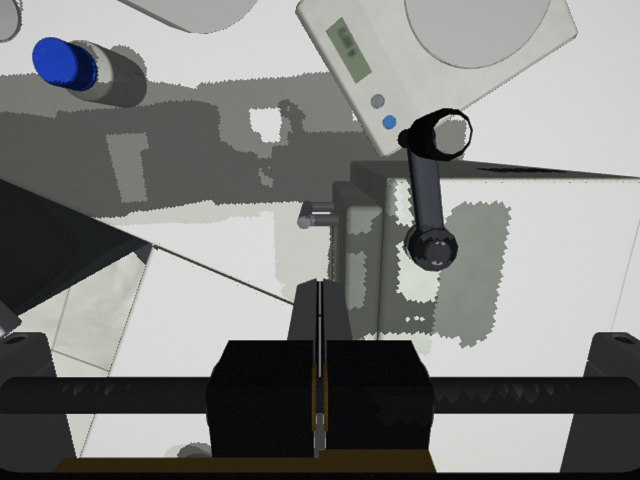

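```bash
python3 - <<'E'
from h import *
o=get_obs()
for p in [cab(-.12,.025,.166),cab(-.12,.02,.225),cab(-.07,-.03,.225),cab(-.07,-.03,.195)]: print(go(p,54.9,o))
E
```

```text
(array([ -0.1, -30.8,  -0.1]), array([-0.004, -0.001,  0.002]))
(array([ -5. , -31. , -59.1]), array([-0.004, -0.001,  0.002]))
(array([-55.1,  18.9, -59.3]), array([-0.004, -0.001,  0.002]))
(array([-55.1,  19. , -29.3]), array([-0.004, -0.001,  0.002]))
```

>>> {"api": "play_rows", "payload": {"moves": [{"claw": 0,"linear": [0,-15,0],"turn": [-0.004,0,0]},{"claw": 0,"linear": [0,-31,-10],"turn": [-0.004,0,0]},{"claw": 0,"linear": [-5,-31,-59],"turn": [-0.004,0,0]},{"claw": 0,"linear": [-30,-5,-59],"turn": [-0.004,0,0]},{"claw": 0,"linear": [-55,19,-59],"turn": [-0.004,0,0]},{"claw": 0,"linear": [-55,19,-40],"turn": [-0.004,0,0]},{"claw": 0,"linear": [-55,19,-31],"turn": [-0.004,0,0]},{"claw": 0,"linear": [-55,19,-31],"turn": [-0.004,0,0]}]}}

```text
time_s: 19.62
ee_pos: [0.5285, -0.3224, 0.1964]
eef_rot: [-3.141, -0.001, 0.96]
force: [-0.6, 0.0, -0.4]
grip_width: 0.0006
```

>>> {"api": "play_rows", "payload": {"moves": [{"claw": 0,"linear": [0,0,2],"turn": [0,0,0]},{"claw": 0,"linear": [0,0,4],"turn": [0,0,0]},{"claw": 0,"linear": [0,0,4],"turn": [0,0,0]}]}}

```text
time_s: 20.0
ee_pos: [0.5285, -0.3223, 0.1924]
eef_rot: [-3.141, -0.001, 0.96]
force: [-0.4, 0.3, 1.0]
grip_width: 0.0005
```

```bash
python3 l2.py s20
```

```text
[ 0.52849897 -0.32241797  0.19254773] [-0.07025775 -0.02959916] [-3.14141326e+00 -7.45947803e-04  9.60083966e-01] [-0.18986293  0.6377454   0.46071133] 0.00038262196599099697 20.1
```

View pics/s20.png

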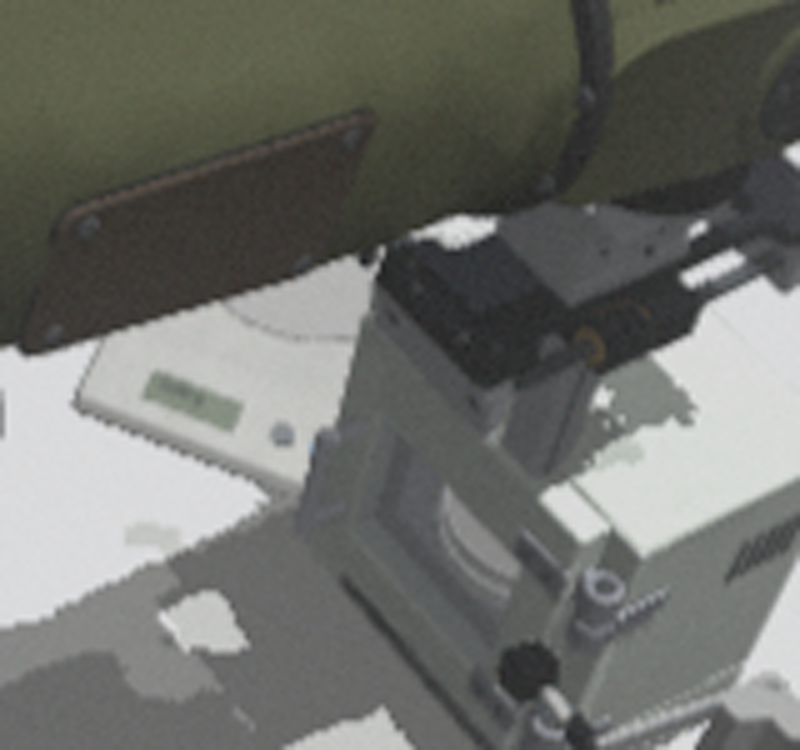

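>>> {"api": "play_rows", "payload": {"moves": [{"claw": 0,"linear": [0,0,2],"turn": [0,0,0]},{"claw": 0,"linear": [0,0,3],"turn": [0,0,0]},{"claw": 0,"linear": [0,0,3],"turn": [0,0,0]}]}}

```text
time_s: 20.48
ee_pos: [0.5285, -0.3224, 0.1894]
eef_rot: [-3.141, -0.001, 0.96]
force: [0.5, 1.1, -0.2]
grip_width: 0.0005
```

>>> {"api": "play_rows", "payload": {"moves": [{"claw": 0,"linear": [0,0,2],"turn": [0,0,0]},{"claw": 0,"linear": [0,0,2],"turn": [0,0,0]}]}}

```text
time_s: 20.72
ee_pos: [0.5285, -0.3224, 0.1875]
eef_rot: [-3.141, -0.001, 0.96]
force: [-0.4, 0.7, 1.5]
grip_width: 0.0001
```

>>> {"api": "play_rows", "payload": {"moves": [{"claw": 0,"linear": [0,0,2],"turn": [0,0,0]},{"claw": 0,"linear": [0,0,2],"turn": [0,0,0]}]}}

```text
time_s: 20.98
ee_pos: [0.5288, -0.3225, 0.1872]
eef_rot: [3.14, -0.001, 0.96]
force: [-3.6, 2.5, 12.7]
grip_width: 0.0003
```

>>> {"api": "play_rows", "payload": {"moves": [{"claw": 0,"linear": [0,0,2],"turn": [0,0,0]},{"claw": 0,"linear": [0,0,2],"turn": [0,0,0]}]}}

```text
time_s: 21.22
ee_pos: [0.5289, -0.3225, 0.1872]
eef_rot: [3.138, -0.001, 0.96]
force: [-5.4, 5.2, 14.9]
grip_width: 0.0006
```

```bash
python3 l2.py s21
```

```text
[ 0.52887149 -0.3225225   0.18714824] [-0.06989287 -0.02947048] [ 3.13800572e+00 -7.63413680e-04  9.60205834e-01] [-6.21655365  4.03864828 15.00646651] 0.0008089666630602343 21.325
```

View pics/s21.png

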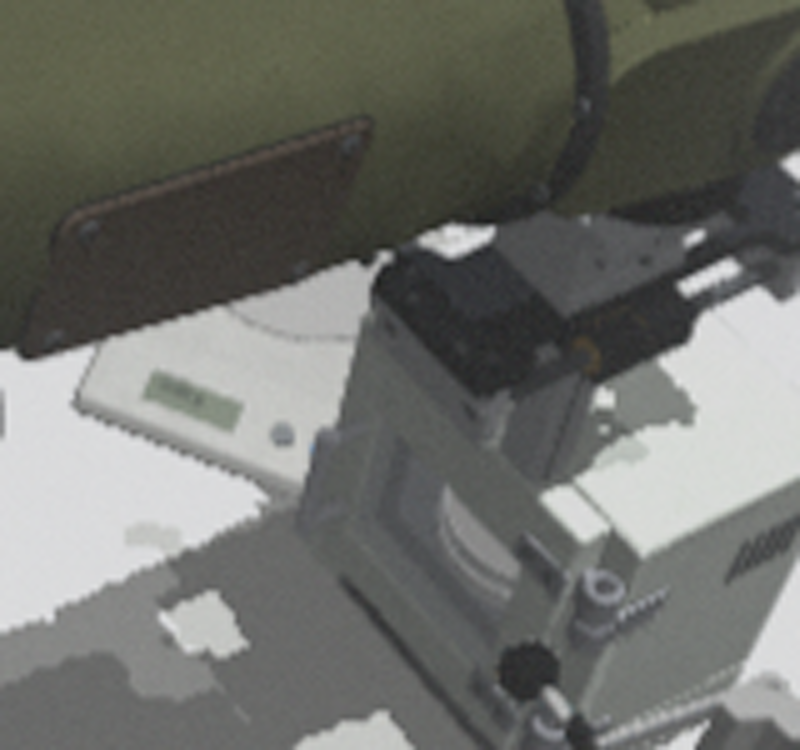

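```bash
python3 - <<'E'
from h import *
o=dict(ee_pos=np.array([.5444529,-.26675288,.16578995]),eef_rot=np.array([-3.13805,-.00071,.959727]))
p=plane("wrist",(453,133),.259,o);print(p,tocab(p))
p=plane("wrist",(433,249),.232,o);print("axis",p,tocab(p))
o=dict(ee_pos=np.array([.45832,-.20645,.24967]),eef_rot=np.array([-3.14133,-.00098,.95984]))
p=plane("wrist",(585,141),.259,o);print(p,tocab(p))
p=plane("wrist",(549,214),.232,o);print("axis",p,tocab(p))
im=cv2.imread("pics/w14.png");crop(im,500,90,140,150,4,"pics/k14.png")
im=cv2.imread("pics/ws19.png");crop(im,370,90,140,180,3,"pics/k19.png")
o=get_obs(); print(go(np.r_[o["ee_pos"][:2],.25],54.9,o))
E
```

```text
[ 0.62760078 -0.22358552  0.259     ] [-0.04600681  0.10824465]
axis [ 0.60643312 -0.264983    0.232     ] [-0.03952135  0.06220379]
[ 0.62577546 -0.22379193  0.259     ] [-0.0473815  0.1070262]
axis [ 0.6043632  -0.26478493  0.232     ] [-0.04132875  0.06117563]
(array([  0. ,   0.2, -62.9]), array([ 0.004, -0.001,  0.002]))
```

View pics/k14.png

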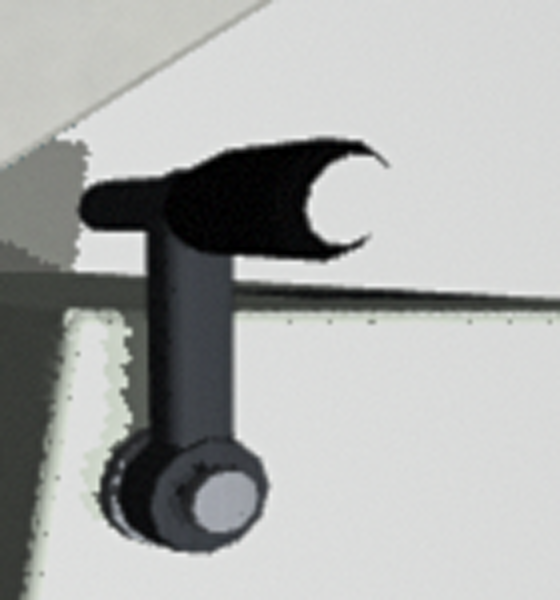

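View pics/k19.png

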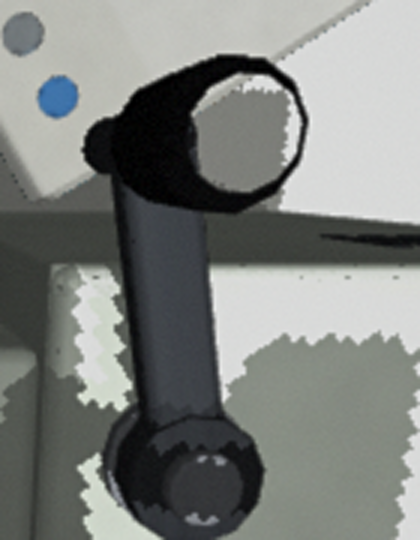

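```bash
python3 - <<'E'
from h import *
o=get_obs()
for p in [cab(-.07,-.03,.26),cab(-.046,.107,.26),cab(-.046,.107,.208)]: print(go(p,62,o))
E
```

```text
(array([ -0.5,   0.2, -72.9]), array([ 0.004, -0.001, -0.122]))
(array([136.5,  24.4, -72.7]), array([ 0.004, -0.001, -0.122]))
(array([136.4,  24.2, -20.7]), array([ 0.004, -0.001, -0.122]))
```

>>> {"api": "play_rows", "payload": {"moves": [{"claw": 0,"linear": [0,0,-40],"turn": [0,0,0]},{"claw": 0.5,"linear": [0,0,-73],"turn": [0.004,0,0]},{"claw": 0.5,"linear": [40,7,-73],"turn": [0.004,0,-0.05]},{"claw": 0.5,"linear": [85,15,-73],"turn": [0.004,0,-0.122]},{"claw": 0.5,"linear": [125,22,-73],"turn": [0.004,0,-0.122]},{"claw": 0.5,"linear": [136.5,24.4,-73],"turn": [0.004,0,-0.122]},{"claw": 0.5,"linear": [136.5,24.4,-73],"turn": [0.004,0,-0.122]}]}}

```text
time_s: 22.2
ee_pos: [0.6268, -0.2246, 0.26]
eef_rot: [-3.141, -0.0, 1.083]
force: [-0.2, 0.2, 0.3]
grip_width: 0.0468
```

```bash
python3 l2.py s22; python3 -c "
from h import *
print(go(cab(-.046,.107,.208),62))"
```

```text
[ 0.62619173 -0.22558875  0.26038031] [-0.04600775  0.10579549] [-3.14117222e+00 -3.16787294e-04  1.08118953e+00] [-0.24991703 -0.45529979  0.64274288] 0.047145187536576406 22.3
(array([ 1.2,  0.2, 52.4]), array([-0.   , -0.   , -0.001]))
```

View pics/s22.png

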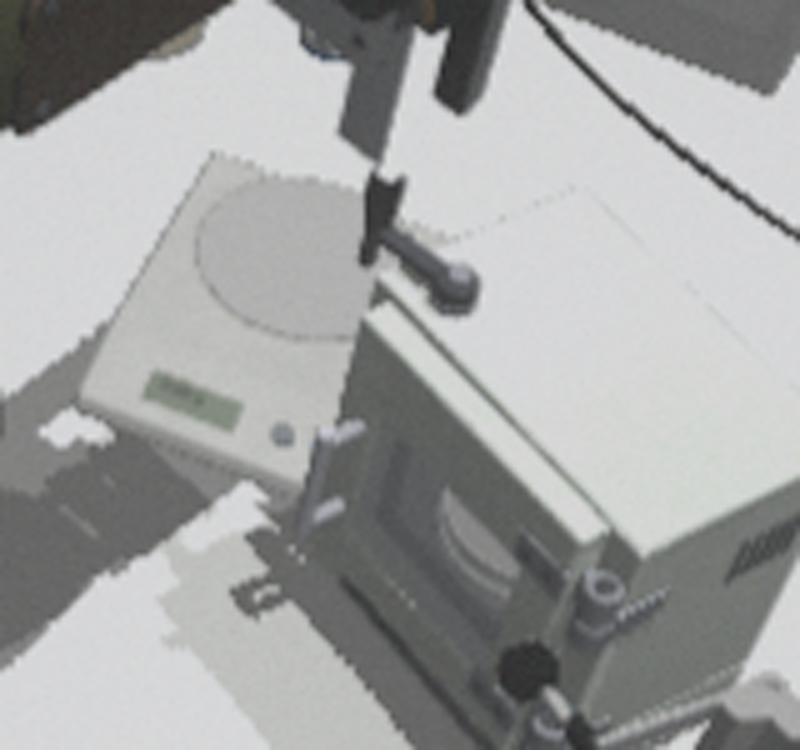

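View pics/ws22.png

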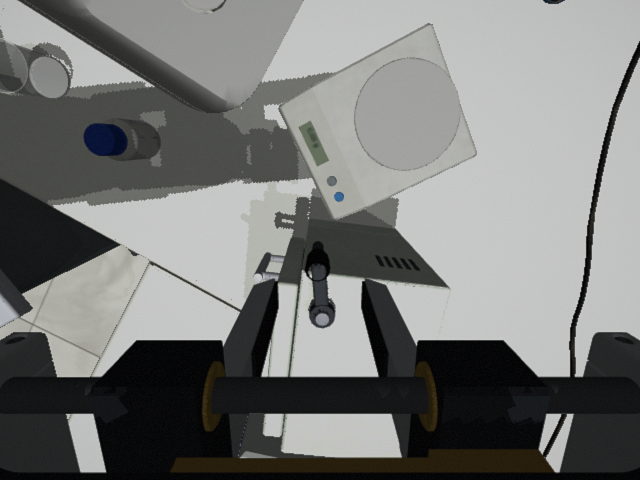

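>>> {"api": "play_rows", "payload": {"force": 8, "moves": [{"claw": 0.5,"linear": [1,0,25],"turn": [0,0,0]},{"claw": 0.5,"linear": [1,0,52],"turn": [0,0,0]},{"claw": 0.5,"linear": [1,0,52],"turn": [0,0,0]},{"claw": 0,"linear": [1,0,52],"turn": [0,0,0]},{"claw": 0,"linear": [1,0,52],"turn": [0,0,0]},{"claw": 0,"linear": [1,0,52],"turn": [0,0,0]},{"claw": 0,"linear": [1,0,52],"turn": [0,0,0]},{"claw": 0,"linear": [1,0,52],"turn": [0,0,0]}]}}

```text
time_s: 23.3
ee_pos: [0.6268, -0.2246, 0.2089]
eef_rot: [3.141, -0.0, 1.081]
force: [0.6, 0.6, 2.8]
grip_width: 0.0159
```

```bash
python3 l2.py s23; python3 - <<'E'
from h import *
o=get_obs()
ax=np.array([-.04,.06]); k=tocab(o["ee_pos"]); r=np.linalg.norm(k-ax); a0=np.degrees(np.arctan2(-(k-ax)[0],(k-ax)[1])); print("latch est",a0,r)
for d in [10,20,30,40,50,60,70,80,90]:
    a=np.radians(d); p=cab(ax[0]-.048*np.sin(a),ax[1]+.048*np.cos(a),o["ee_pos"][2]); l,t=go(p,54.9+d,o); print(d,l,t)
E
```

```text
[ 0.62679039 -0.22464331  0.20885312] [-0.04606159  0.10691323] [ 3.14135496e+00 -4.56905156e-04  1.08126152e+00] [-1.30075672  1.30703039  5.21473001] 0.01616126004199524 23.4
latch est 7.36231454552523 0.047303215176908144
10 [ 0.6 -2.2 -0. ] [ 0.    -0.    -0.051]
20 [ -0.5 -10.5  -0. ] [ 0.    -0.    -0.226]
30 [ -3.1 -18.5  -0. ] [ 0.    -0.    -0.401]
40 [ -7.  -25.8  -0. ] [ 0.    -0.    -0.575]
50 [-12.2 -32.4  -0. ] [ 0.   -0.   -0.75]
60 [-18.4 -38.1  -0. ] [ 0.    -0.    -0.924]
70 [-25.5 -42.5  -0. ] [ 0.    -0.    -1.099]
80 [-33.2 -45.6  -0. ] [ 0.    -0.    -1.273]
90 [-41.4 -47.4  -0. ] [ 1.000e-03 -0.000e+00 -1.448e+00]
```

View pics/s23.png

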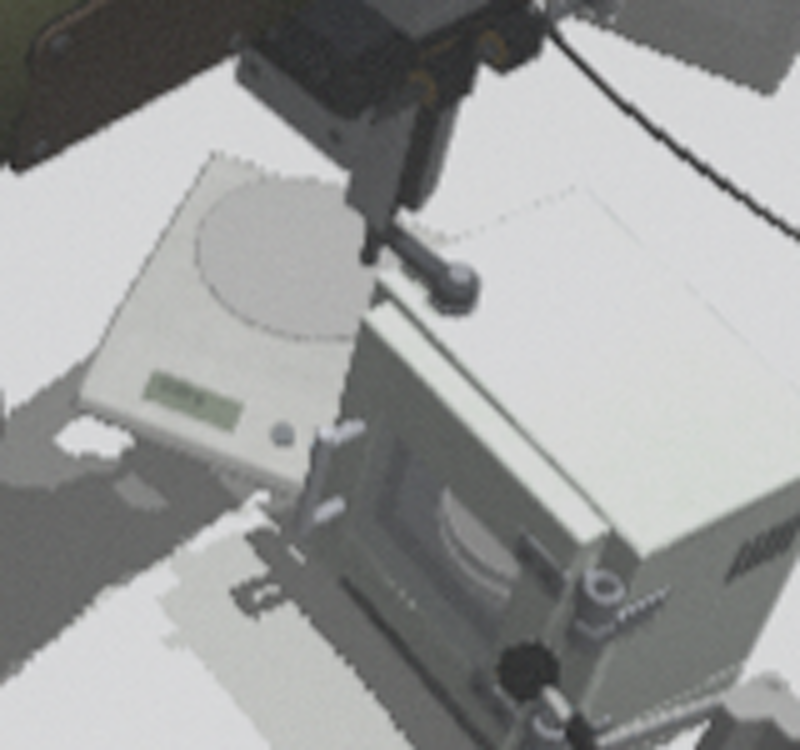

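View pics/ws23.png

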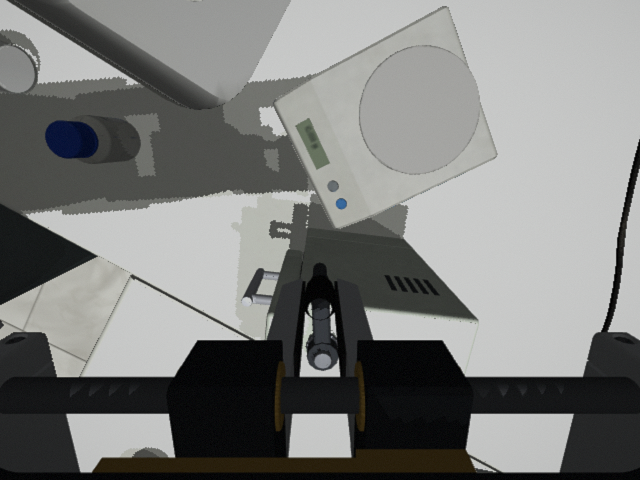

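>>> {"api": "play_rows", "payload": {"moves": [{"claw": 0,"linear": [0,-6.5,-1],"turn": [0,0,-0.14]},{"claw": 0,"linear": [-1.8,-14.5,-1],"turn": [0,0,-0.31]},{"claw": 0,"linear": [-5,-22,-1],"turn": [0,0,-0.485]},{"claw": 0,"linear": [-9.5,-29.2,-1],"turn": [0,0,-0.66]},{"claw": 0,"linear": [-15.2,-35.4,-1],"turn": [0,0,-0.835]},{"claw": 0,"linear": [-22,-40.5,-1],"turn": [0,0,-1.01]},{"claw": 0,"linear": [-29.3,-44.2,-1],"turn": [0,0,-1.185]},{"claw": 0,"linear": [-35.5,-46.3,-1],"turn": [0,0,-1.32]}]}}

```text
time_s: 24.4
ee_pos: [0.5697, -0.2353, 0.2094]
eef_rot: [3.141, 0.003, 2.406]
force: [8.8, -6.0, -3.4]
grip_width: 0.0159
```

```bash
python3 l2.py s24; python3 - <<'E'
from h import *
o=get_obs()
ax=np.array([-.04,.06]); k=tocab(o["ee_pos"]); r=np.linalg.norm(k-ax); a0=np.degrees(np.arctan2(-(k-ax)[0],(k-ax)[1])); print("latch est",a0,r)
for d in [88,90,92]:
    a=np.radians(d); p=cab(ax[0]-.048*np.sin(a),ax[1]+.048*np.cos(a),o["ee_pos"][2]); l,t=go(p,54.9+d,o); print(d,l,t)
E
```

```text
[ 0.56948197 -0.2354657   0.20941884] [-0.08672553  0.06510625] [3.14128983e+00 2.20902986e-03 2.40439139e+00] [ 5.92750333 -6.51461799 -3.21500878] 0.015895104104709446 24.5
latch est 83.7633583569913 0.04700371403370296
88 [ 0.8 -3.6 -0. ] [ 0.     0.002 -0.09 ]
90 [ 0.6 -5.2 -0. ] [ 0.     0.002 -0.125]
92 [ 0.4 -6.9 -0. ] [ 0.     0.002 -0.159]
```

View pics/s24.png

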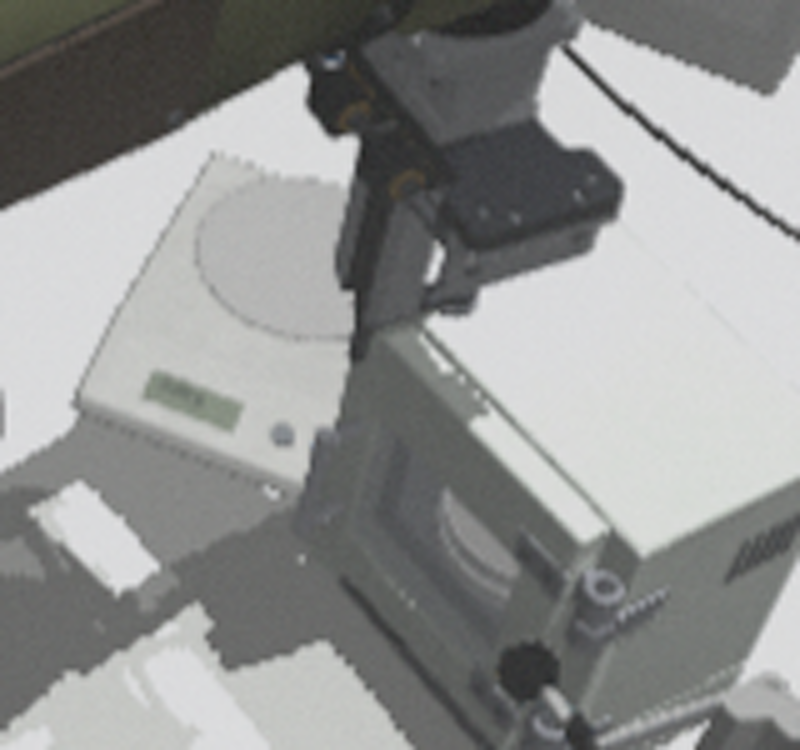

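View pics/ws24.png

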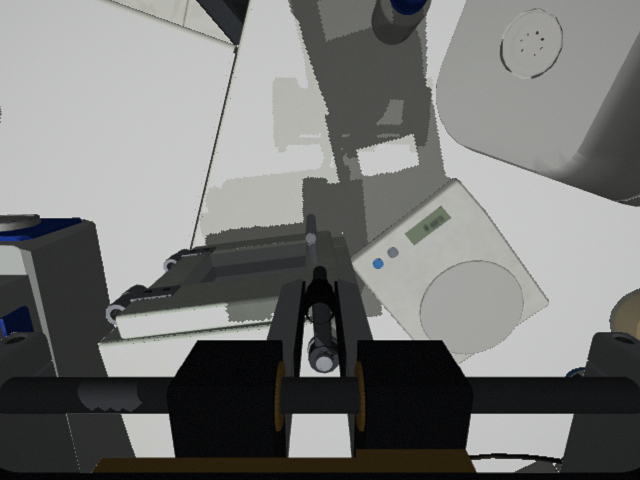

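>>> {"api": "play_rows", "payload": {"moves": [{"claw": 0,"linear": [-0.5,-3,0],"turn": [0,0,-0.06]},{"claw": 0,"linear": [-0.5,-5.2,0],"turn": [0,0,-0.12]},{"claw": 0,"linear": [-0.5,-5.2,0],"turn": [0,0,-0.12]}]}}

```text
time_s: 24.88
ee_pos: [0.5664, -0.24, 0.2093]
eef_rot: [-3.141, 0.003, 2.524]
force: [1.1, -2.2, 1.4]
grip_width: 0.0161
```

```bash
python3 l2.py s25; python3 - <<'E'
from h import *
o=get_obs()
ax=np.array([-.04,.06]); k=tocab(o["ee_pos"]); r=np.linalg.norm(k-ax); a0=np.degrees(np.arctan2(-(k-ax)[0],(k-ax)[1])); print("latch est",a0,r)
im=cv2.imread("pics/ws25.png");crop(im,100,200,300,180,2,"pics/k25.png")
E
```

```text
[ 0.5664329  -0.23992297  0.20934953] [-0.08665717  0.05970631] [-3.14133784e+00  2.63715171e-03  2.52278719e+00] [ 1.54606009 -2.68027893  0.16431819] 0.01589483007141367 24.975
latch est 90.3606528048948 0.04665809524443444
```

View pics/k25.png

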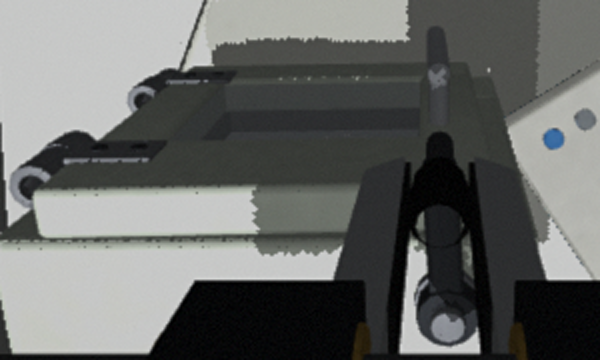

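>>> {"api": "play_rows", "payload": {"moves": [{"claw": 0.5,"linear": [0,0,0],"turn": [0,0,0]},{"claw": 0.5,"linear": [0,0,0],"turn": [0,0,0]},{"claw": 0.5,"linear": [0,0,0],"turn": [0,0,0]},{"claw": 0.5,"linear": [0,0,0],"turn": [0,0,0]},{"claw": 0.5,"linear": [0,0,-30],"turn": [0,0,0]},{"claw": 0.5,"linear": [0,0,-60],"turn": [0,0,0]},{"claw": 0.5,"linear": [0,0,-80],"turn": [0,0,0]},{"claw": 0.5,"linear": [0,0,-80],"turn": [0,0,0]}]}}

```text
time_s: 25.98
ee_pos: [0.5666, -0.2399, 0.2906]
eef_rot: [3.141, 0.005, 2.523]
force: [-0.1, 0.1, -0.3]
grip_width: 0.0473
```

```bash
python3 l2.py s26; python3 - <<'E'
from h import *
im=cv2.imread("pics/ws26.png");crop(im,180,180,230,180,3,"pics/k26.png")
E
```

```text
[ 0.56612297 -0.2396737   0.28829735] [-0.08705408  0.05973204] [-3.14123585e+00  1.54331668e-03  2.52277825e+00] [-0.11469541 -0.29444208  0.4779318 ] 0.04747312836342297 26.075
```

View pics/k26.png

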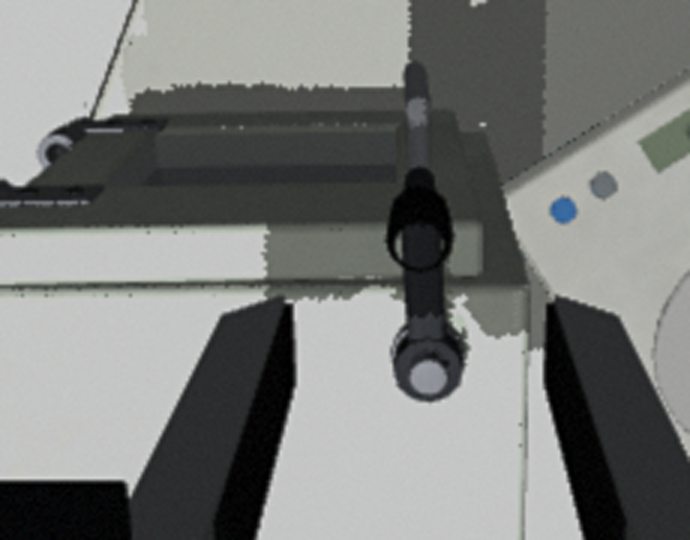

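View pics/s26.png

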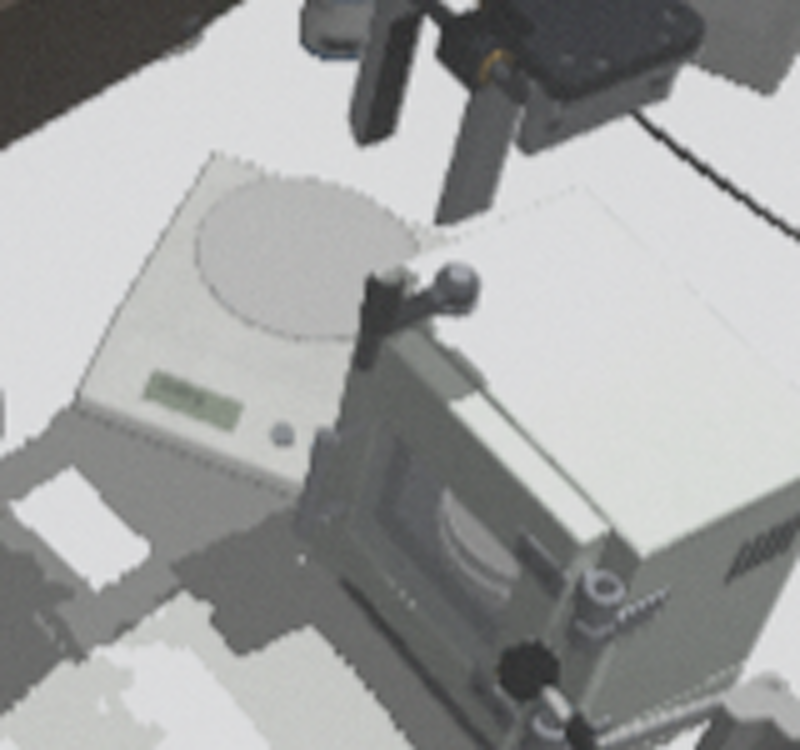

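```bash
python3 - <<'E'
from h import *
o=get_obs()
f=lambda u,v,z: plane("wrist",(180+u/3,180+v/3),z,o)
k=f(420,240,.259);a=f(429,377,.238);a2=f(428,375,.232)
for A in(a,a2):
    d=tocab(k)-tocab(A);print(tocab(k),tocab(A),np.degrees(np.arctan2(-d[0],d[1])),np.linalg.norm(d))
r1=f(80,286,.215);r2=f(520,286,.215);d=r2-r1;print("roof front edge dir vs cab y",np.degrees(np.arctan2(d[1],d[0]))-54.9,tocab(r1),tocab(r2))
for u,v in[(0,227),(260,225),(480,222),(480,275),(0,284)]: print(tocab(f(u,v,.215)))
E
```

```text
[-0.08691237  0.05902061] [-0.04036899  0.06125014] 92.74249827453244 0.046596756770553416
[-0.08691237  0.05902061] [-0.03803203  0.06102082] 92.34327100745017 0.048921254088131576
roof front edge dir vs cab y -0.3206788414594399 [-0.05853413 -0.03955543] [-0.05782095  0.08786644]
[-0.07660709 -0.06060585]
[-0.07678783  0.01347702]
[-0.07733084  0.07607561]
[-0.06127863  0.07624876]
[-0.05928204 -0.06265694]
```

View pics/s26f.png

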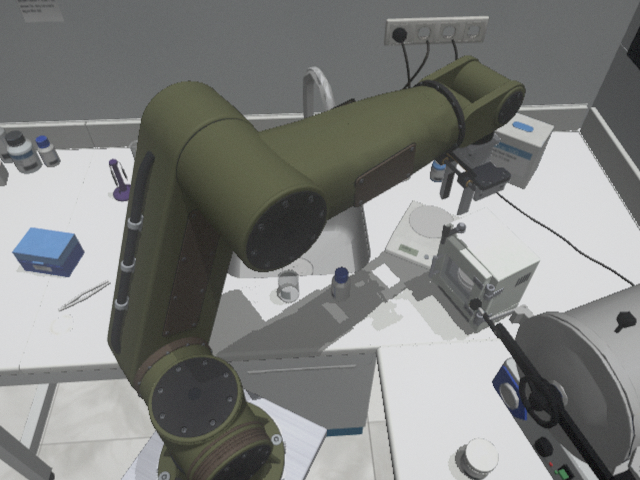

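```bash
python3 - <<'E'
from station import hand_in
print(hand_in())
E
```

```text
the job is handed in; nothing more can be done
None
```

The door is hung on both pins, swung shut and latched. I handed the job in at about 26 s, with the gripper open and its tips about 55 mm above the knob.

**What I did**
- Lifted the door from the rack and brought it in about 35° open, between the lower pin's tip and the upper barrel.
- Lowered it until it stopped at about 9 N, where the hung height should be, then released it.
- Pushed it shut with closed fingers until it stopped at about 10 N.
- Pressed down on the top edge near the hinge with about 15 N. It met a solid stop and the knuckle did not move. The finger also overlapped the roof's front edge, so this alone does not prove the knuckles are seated.
- Gripped the knob and turned the latch out over the door.

**Last checks**
- **Door:** its outer face measured at x ≈ -77 to -79 mm in the cabinet's frame, against -79 mm for shut. Its top edge looks level with the roof.
- **Latch:** the arm's position gave 90.4° and the wrist picture about 92.5°, so it points straight out to within 2–3°.
- **Surroundings:** the beaker and bottle look unmoved. I never reached into the chamber.

**What went wrong or disagreed**
- **Fingertips:** they end about 26–28 mm short of the reported TCP. Because of this the first grip slipped off the door in the rack, and the first closing push passed over the door without touching it. I allowed for the difference from then on.
- **Cameras:** they disagreed with each other by 2–5 mm, so I lined up the pins by comparing knuckle and pin in the same picture.
- **Hinge:** a thin bright arc under the upper knuckle stayed visible. I took it for the shoulder's rim showing through the pin's play, since pressing down changed nothing.

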